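# Make up the oil-pouring set on the drip pan

## Task

Make up the oil-pouring set from the bottom up: lay the round grating flat in the drip pan, stand the small galvanised measure upright in the middle of it, put the funnel that is parked in the open tin spout-down into the measure's neck until its collar sits on the mouth, and last set the brass strainer in the funnel, handle up, its rim flat on the funnel's. Everything must sit level and stay put when you let go; leave the tin, the oil filter and the grease tin where they are.

Things in the scene. Friction and masses are not known exactly. Their poses are not given: they have to be found in the camera images.
- pan: Round grey drip pan, open at the top, fixed to the bench: 152 mm outside diameter, 146 mm inside, 32 mm high. Inside, all round, runs a ledge 16 mm wide, its top 14 mm above the bench (open middle 114 mm across, floor 4 mm above the bench); the grating lies on it. Origin: centre of the underside, on the bench; z up.
- grating: Round dark steel grating, 130 mm diameter, 8 mm thick, flat on the bench, 0.3 kg: a 9 mm wide ring, a middle bar 14 mm wide along its x axis and two 8 mm side bars, also along x, centred 42 mm either side. The 31 mm gaps beside the middle bar go right through: pick it by that bar, fingers closing along y. Origin: centre of the underside. Goes in the same way up, at any yaw.
- measure: Small galvanised oil jug, upright, hollow, 0.4 kg: cone 96 mm across the base, narrowing to a straight open neck, 46 mm outside, 40 inside, from 105 mm up to the mouth at 142 mm. Loop handle on its +x side, out to 71 mm from the axis, 24 to 131 mm up. Pick it by the neck, fingers closing along y. Origin: centre of the underside, z up. Not the bigger jug (222 mm high).
- funnel: Plain metal funnel, spout down, parked upright in the tin's mouth. 97 mm high: spout 16 mm across at the tip, 26 at 45 mm up, where a flat collar 60 mm across, 4 thick, sits down on the tin's or jug's mouth; above it the cone, from 83 mm up a straight rim band 68 mm across (63 inside), 14 high, by which to pick it and lift straight out. 0.09 kg. Origin: centre of the spout's tip, z up.
- strainer: Brass strainer standing on the bench, 0.08 kg: cup 40 mm across the bottom, 48 at the top, with a flat rim 80 mm across, underside 18 mm up, 3 thick, that rests on the funnel's rim with the cup inside. A steel bail over it has a straight top bar, 9 mm thick, 44 mm long, along its x axis, centre line 54 mm up. Pick it by that bar, fingers closing along y. Origin: centre of the underside, z up.
- tin: Open tin with a yellow band in which the funnel is parked: 72 mm diameter, 64 mm high, then a short neck 49 mm across up to 80 mm. Loose, 0.45 kg. To be left where it stands. Origin: centre of the underside.
- filter: White spin-on oil filter with a red band, 72 mm diameter, 84 mm high, standing loose on the bench. Bystander. Origin: centre of the underside.
- greasetin: Flat closed grease tin, 86 mm diameter, 32 mm high, green with a steel lid. Bystander, loose. Origin: centre of the underside.
Not all that is in view belongs to the job. Of the things that look like the strainer, take the one that is farthest from the robot's base at the start.

How it is judged:
On the way, in this order (a step that is already met when the one before it is completed fails the run):
1. the grating lies flat on the ledge in the drip pan (horizontal distance between grating and pan below 0.011 m and z of grating in the frame of pan between 0.011 and 0.017 m and angle between grating's own z axis and vertical below 0.06 rad), for 0.2 s.
2. the small measure stands upright on the grating in the pan (all of step 1 and horizontal distance between measure and grating below 0.017 m and z of measure in the frame of grating between 0.005 and 0.011 m and angle between measure's own z axis and vertical below 0.06 rad and horizontal distance between measure and pan below 0.02 m), for 0.2 s.
3. the funnel sits in the neck of the measure standing there (all of step 2 and horizontal distance between funnel and measure below 0.01 m and z of funnel in the frame of measure between 0.093 and 0.101 m and angle between funnel's own z axis and vertical below 0.08 rad), for 0.2 s.
4. the strainer sits in the funnel (all of step 3 and horizontal distance between strainer and funnel below 0.011 m and z of strainer in the frame of funnel between 0.075 and 0.083 m and angle between strainer's own z axis and vertical below 0.08 rad), for 0.2 s.
At the end, for the whole second after the job is handed in: At rest: grating flat on the ledge (centre within 11 mm of the pan's, tilt < 0.06 rad); measure upright on it (within 17 mm of its centre, 20 mm of the pan's, < 0.06 rad); funnel's collar down on the mouth (within 10 mm, < 0.08 rad); strainer's rim down on the funnel's (within 11 mm, < 0.08 rad) (all of step 4 and linear speed of each of grating, measure, funnel, strainer below 0.02 m/s); the robot touches nothing.
It fails at once if the tin is moved by more than 40 mm (distance of tin from where it was at the start of the episode above 0.04 m).
It fails at once if the filter is moved by more than 30 mm (distance of filter from where it was at the start of the episode above 0.03 m).
It fails at once if the grease tin is moved by more than 30 mm (distance of greasetin from where it was at the start of the episode above 0.03 m).
It also fails if it takes over 125 s, if anything falls off the work surface, if the arm or the gripper's body presses on something with over 40 N, if the wrist force passes 120 N, or if a joint passes its speed limit or range.

## Robot

A 6-joint arm with a two-finger parallel gripper is mounted at the origin on the work surface. World frame = base frame: x ahead of the robot, y to its left, z up, the work surface at z = 0. Lengths are in m, angles in rad, forces in N, time in s.
With the tool pointing down it reaches from about 0.35 to 0.85 m from the base axis. Payload 8.1 kg.
Tool frame: the origin (TCP) lies at the very end of the fingers, on their centre line; the grasp point (between the pads) lies 19 mm behind it (robot.pinch_z is the distance from the TCP to the grasp point, in m); x points along the fingers, z is the direction in which the jaws open and shut, and the axes are right-handed (so a half turn about x gives the same grasp; the last joint's range is limited). The gripper opens to 93 mm and grips with 3 to 60 N. Pads are 15 mm wide; open, the fingers measure 128 mm over their backs; the gripper's body (75 mm by 188 mm) begins 65 mm behind the grasp point.
Start: joints at [1.091, 0.13, 1.488, -0, 1.523, -0.085], TCP at [0.231, 0.554, 0.219] pointing down, gripper open.
Joint ranges: [-2.96, 2.96], [-0.89, 2.26], [0.02, 2.5], [-1.34, 4.48], [0, 2.73], [-2.66, 2.66]. Speed limits (rad/s): [2.39, 2.39, 2.79, 3.14, 3.14, 3.14].

## Interface

Orientations are given as a rotation vector (axis times angle).
In Python, from plant import robot, optics, ticket gives the robot as it stands.
- The arm moves only by the tool jog_arm, never from a script. Its argument "targets" is a list of rows, each a list of 7 numbers: the shift along the tool's x, y, z in cm, then the turn, a rotation vector about the tool's x, y, z in degrees, then the closure, from 0 (fully open) to 1 (shut). In form: [[dx, dy, dz, ax, ay, az, grip], ...]. A call has 1 to 5 rows; each row is the pose to reach, as a shift and turn from the pose measured when the call began, along the tool's axes at that moment; what a row does not reach only later rows make up. A row lasts 1/8 s, in which the tool goes at most 62.5 mm and 10.7 degrees, less where a joint would pass 70% of its speed; a pose out of reach is approached as far as the arm can. A call with a gripper value outside its range is refused whole. The fingers move at their own pace and stop on an object; "squeeze" is the grip in N (left out, the last holds). Time passes only in rows, so rows that repeat a pose let the fingers close. It gives the time, the measured TCP pose, the force and the opening at its end, in the units of the state.
- robot.read_state(): the state, without advancing time (a new reading comes with each control period).
- optics.read_camera(name): name is "scene" or "top" or "wrist"; returns a dict with "frame" (480x640x3 uint8, red, green, blue), "vertical_fov" (degrees; the focal length in pixels is half the picture's height over the tangent of half this angle, whatever the lens; pixels are square), "cx", "cy" (the principal point, pixels), "R" (3x3) and "t" (3): a world point X has camera coordinates R X + t. Camera axes: x right, y down, z forward; pixel columns grow to the right and rows downward; lengths in m; the calibration is good to about 2 mm. A picture is of the moment at which its call begins. There is no depth.
- ticket.close_job(): hands the job in, once; it reports no verdict.
The state is a dict: "t": time; "q": joint angles; "dq": joint speeds; "joint_torque": joint torques, N m; "tool_pos": TCP position; "orientation": TCP orientation; "force": force on the tool from outside, world axes, zero at the start; "wrist_torque": the same for the moment, N m; "opening": finger opening in m.
Only numpy, scipy, OpenCV 4.12 (cv2) and the standard library are available. Lean on these libraries where they do the work, as an engineer would, in place of code of your own. Each camera call takes 0.05 s, during which the arm holds its last target.

## Working session

There is one attempt and no reset: what is moved stays moved. The work goes in short steps, Python scripts to look and compute and a tool call to move; the robot and the scene stay as the last step left them, time stands still between calls to the robot, and variables do not carry over. Pictures are saved under pics/ and viewed, and the job is handed in when it is done.

Besides the shell and the picture viewer there is one more tool, called after "Request:" by a JSON object that holds its "fn" and its "kwargs". jog_arm: Moves the arm, as the interface text tells. Its arguments: {"type":"object","properties":{"targets":{"type":"array"},"squeeze":{"type":"number"}},"required":["targets"]}

```bash
ls; mkdir -p pics; python3 - <<'E'
from plant import robot, optics, ticket
import cv2
print(robot.read_state(), robot.pinch_z)
for n in ["scene","top","wrist"]:
    c=optics.read_camera(n); cv2.imwrite(f"pics/{n}0.png",c["frame"][:,:,::-1]); print(n,{k:v for k,v in c.items() if k!="frame"})
E
```

```text
pics
{'t': 0.0, 'q': array([ 1.09061849e+00,  1.31185819e-01,  1.48928066e+00, -4.35162834e-05,
        1.52301261e+00, -8.53857385e-02]), 'dq': array([ 6.21079533e-06, -1.58980008e-03, -1.07806310e-03,  7.26854419e-04,
        1.22642519e-03, -8.03748358e-04]), 'joint_torque': array([-2.68319181e-04, -5.59826124e+01, -4.91785347e+01,  7.66675291e-02,
        3.48923996e-02, -1.87424198e-04]), 'tool_pos': array([0.23048671, 0.55333357, 0.21757198]), 'orientation': array([-0.91466078,  1.37216408,  0.91310087]), 'force': array([ 0.39124184, -0.86430404, -0.20848902]), 'wrist_torque': array([0.03053035, 0.02812878, 0.00508336]), 'opening': 0.09277842898226074} 0.0188
scene {'vertical_fov': 55.36949406013729, 'cx': 327.4771042572042, 'cy': 234.17134899816588, 'R': array([[-0.18071336,  0.9834635 , -0.01192612],
       [ 0.56521808,  0.0939212 , -0.81957753],
       [-0.80490447, -0.15484946, -0.57284417]]), 't': array([ 0.07081686, -0.23747899,  1.5010997 ])}
top {'vertical_fov': 56.58205716924344, 'cx': 321.1780779735132, 'cy': 243.44020321356163, 'R': array([[ 0.01414028, -0.99943896,  0.03036155],
       [-0.98233348, -0.01955217, -0.18611458],
       [ 0.1866038 , -0.02719345, -0.98205883]]), 't': array([-0.01905382,  0.47780712,  0.84745777])}
wrist {'vertical_fov': 66.42739216301233, 'cx': 322.5505714754168, 'cy': 246.07307029281836, 'R': array([[ 0.38511996,  0.92286415, -0.00209345],
       [ 0.89036369, -0.37095858,  0.26389816],
       [ 0.24276557, -0.10349638, -0.96454828]]), 't': array([-0.5988683 , -0.03088092,  0.39219706])}
```

View pics/scene0.png

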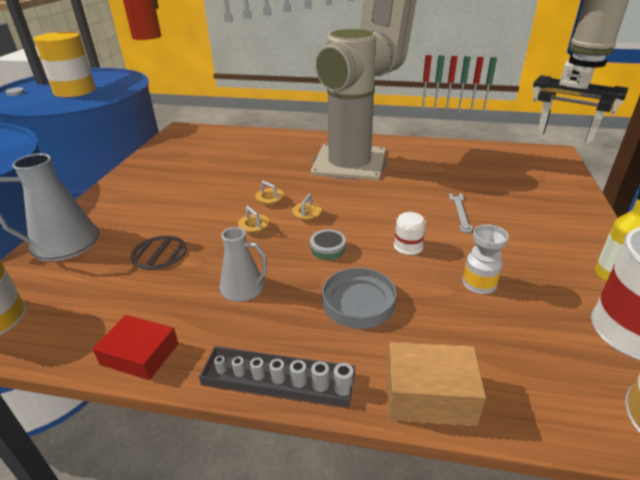

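View pics/top0.png

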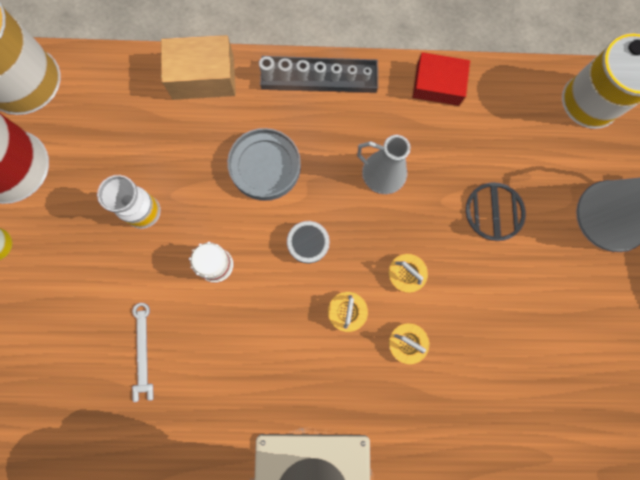

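View pics/wrist0.png

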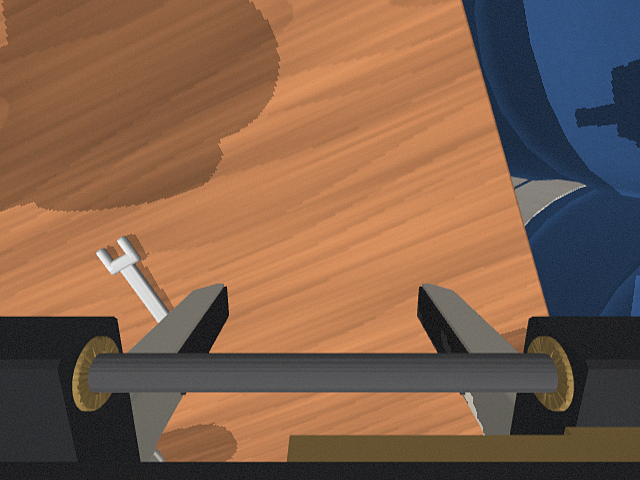

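```bash
cat > h.py <<'E'
import numpy as np, cv2
from plant import robot, optics
from scipy.spatial.transform import Rotation as Ro
def cam(n):
    c=optics.read_camera(n); c["f"]=240/np.tan(np.radians(c["vertical_fov"]/2)); c["R"]=np.array(c["R"]);c["t"]=np.array(c["t"]); c["im"]=c["frame"][:,:,::-1].copy(); return c
def bp(c,u,v,z):
    d=c["R"].T@np.array([(u-c["cx"])/c["f"],(v-c["cy"])/c["f"],1]); o=-c["R"].T@c["t"]
    return o+d*(z-o[2])/d[2]
def pj(c,P):
    P=np.atleast_2d(P); q=P@c["R"].T+c["t"]; return np.c_[c["f"]*q[:,0]/q[:,2]+c["cx"],c["f"]*q[:,1]/q[:,2]+c["cy"]]
def circ(x,y,z,r,n=72):
    a=np.linspace(0,2*np.pi,n); return np.c_[x+r*np.cos(a),y+r*np.sin(a),0*a+z]
def crop(c,box,k,name,lines=()):
    x0,y0,x1,y1=box; im=cv2.resize(c["im"][y0:y1,x0:x1],None,fx=k,fy=k,interpolation=cv2.INTER_CUBIC)
    for P,col in lines:
        p=((pj(c,P)-[x0,y0]+.5)*k-.5).round().astype(int); cv2.polylines(im,[p.reshape(-1,1,2)],False,col,1)
    cv2.imwrite("pics/"+name,im); print(name,im.shape)
E
python3 - <<'E'
from h import *
c=cam("top")
print(c["R"]@c["R"].T, -c["R"].T@c["t"])
for n,u,v,z in [("pan",264,164,.032),("grating",495,211,.008),("measure",397,147,.142),("funnel",119,193,.132),("tin",143,209,0.064),("filter",210,260,.084),("grease",308,242,.032),("sA",408,273,.021),("sB",348,312,.021),("sC",409,344,.021)]:
    p=bp(c,u,v,z); print(n,p.round(3),np.hypot(p[0],p[1]).round(3))
crop(c,(220,120,300,210),6,"a1.png",[(circ(*bp(c,264,164,.032),.076),(0,0,255))])
crop(c,(340,230,540,370),4,"a2.png")
crop(c,(340,120,540,250),4,"a3.png")
s=cam("scene")
crop(s,(220,170,340,240),6,"a4.png")
E
```

```text
[[ 1.00000000e+00 -9.15086240e-17 -3.17977996e-17]
 [-9.15086240e-17  1.00000000e+00  2.15995350e-17]
 [-3.17977996e-17  2.15995350e-17  1.00000000e+00]] [0.31149652 0.01334433 0.92175876]
pan [0.647 0.111 0.032] 0.657
grating [ 0.563 -0.383  0.008] 0.681
measure [ 0.646 -0.147  0.142] 0.662
funnel [0.548 0.36  0.132] 0.655
tin [0.536 0.34  0.064] 0.635
filter [0.435 0.199 0.084] 0.478
grease [0.483 0.016 0.032] 0.483
sA [ 0.425 -0.19   0.021] 0.465
sB [ 0.344 -0.067  0.021] 0.351
sC [ 0.283 -0.189  0.021] 0.34
a1.png (540, 480, 3)
a2.png (560, 800, 3)
a3.png (520, 800, 3)
a4.png (420, 720, 3)
```

View pics/a2.png

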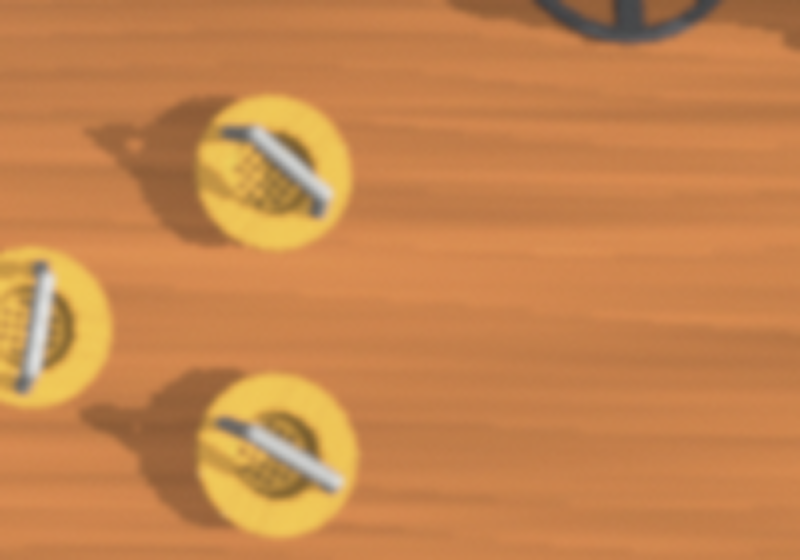

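View pics/a1.png

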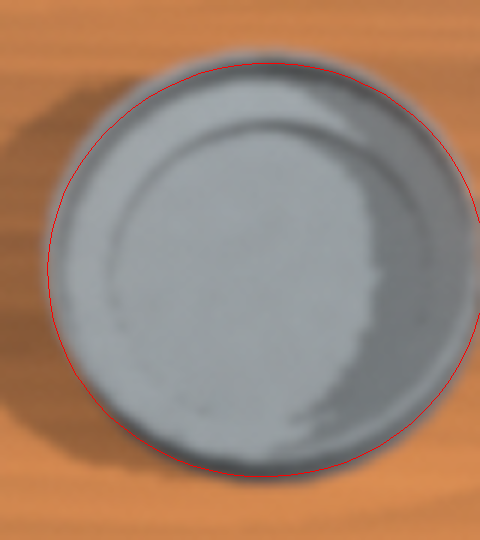

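View pics/a3.png

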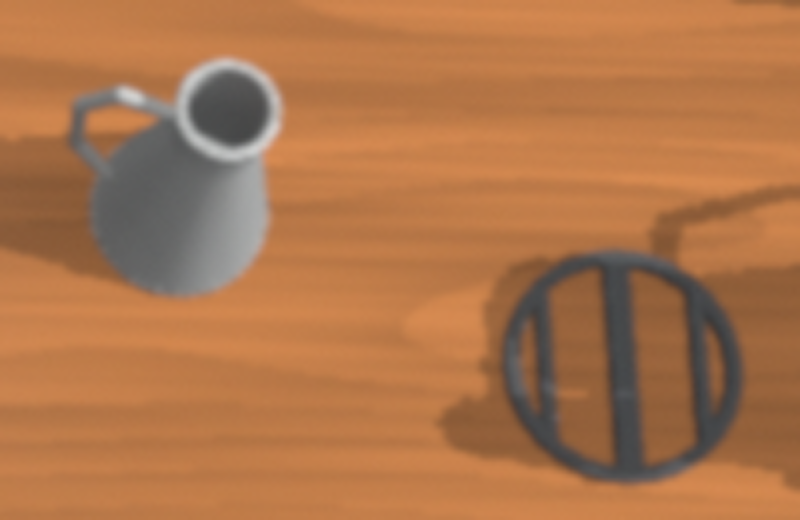

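View pics/a4.png

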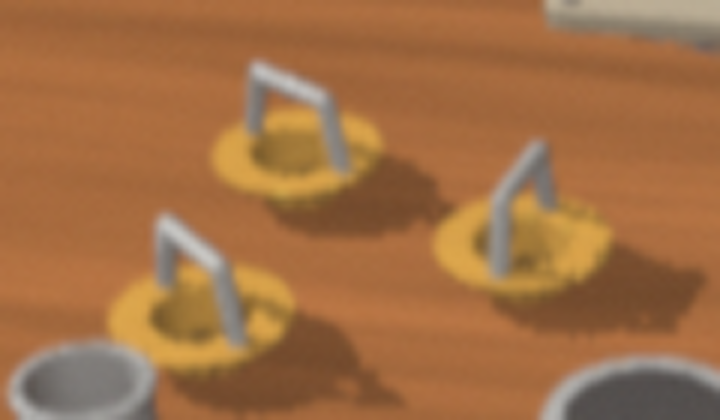

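```bash
cat >> h.py <<'E'
from scipy.optimize import least_squares
def mask(c,seed,box,sat=95,mode="grey"):
    hsv=cv2.cvtColor(c["im"],cv2.COLOR_BGR2HSV); H,S,V=cv2.split(hsv)
    if mode=="grey": m=(S<sat)
    elif mode=="yel": m=((H>18)&(H<40)&(S>90))|(S<60)
    m=m.astype(np.uint8); x0,y0,x1,y1=box; z=np.zeros_like(m); z[y0:y1,x0:x1]=m[y0:y1,x0:x1]
    n,l=cv2.connectedComponents(z); return (l==l[seed[1],seed[0]]).astype(np.uint8)
def fit(c,m,circs,x0,scale=True,hull=True):
    cn=max(cv2.findContours(m,cv2.RETR_EXTERNAL,cv2.CHAIN_APPROX_NONE)[0],key=cv2.contourArea)
    if hull: cn=cv2.convexHull(cn)
    # subsample: pixel-centre contour is ~0.5px inside
    def area(M): return M
    def res(p):
        s=p[2] if scale else 1
        P=np.vstack([circ(p[0],p[1],z,r*s) for z,r in circs])
        hl=cv2.convexHull(pj(c,P).astype(np.float32))
        return np.array([cv2.pointPolygonTest(hl,(float(a),float(b)),True)-.5 for a,b in cn.reshape(-1,2)])
    o=least_squares(res,list(x0)+([1.] if scale else []),loss="soft_l1",diff_step=1e-4)
    return o.x, np.sqrt(np.mean(o.fun**2))
E
python3 - <<'E'
from h import *
c=cam("top"); s=cam("scene")
M={}
for nm,seed,box,circs,x0,mode in [
 ("pan",(264,164),(215,110,310,215),[(0,.076),(.032,.076)],(.647,.111),"grey"),
 ("grease",(308,242),(280,215,335,268),[(0,.043),(.032,.043)],(.483,.016),"grey"),
 ("A",(425,273),(380,245,440,300),[(.018,.04),(.021,.04)],(.425,-.19),"yel"),
 ("B",(348,290),(320,285,375,335),[(.018,.04),(.021,.04)],(.344,-.067),"yel"),
 ("C",(425,344),(380,318,440,370),[(.018,.04),(.021,.04)],(.283,-.189),"yel"),
 ("grat",(495,211),(460,178,532,245),[(0,.065),(.008,.065)],(.563,-.383),"grey")]:
    m=mask(c,seed,box,mode=mode); print(nm,m.sum(),*fit(c,m,circs,x0)); M[nm]=m
for nm,seed,box,circs,x0,mode in [
 ("pan",(360,300),(310,260,410,330),[(0,.076),(.032,.076)],(.647,.111),"grey"),
 ("grease",(328,242),(300,225,355,262),[(0,.043),(.032,.043)],(.483,.016),"grey"),
 ("grat",(135,253),(125,230,195,275),[(0,.065),(.008,.065)],(.563,-.383),"grey")]:
    m=mask(s,seed,box,mode=mode); print("scene",nm,m.sum(),*fit(s,m,circs,x0))
v=c["im"].copy(); v[sum(M.values())>0]=(255,0,255); cv2.imwrite("pics/m.png",v)
# table edge straightness
E
```

```text
pan 4213 [0.65414762 0.11251942 1.01326949] 0.3329625403219964
grease 1471 [0.48648989 0.01616829 1.0246213 ] 0.47240948394214927
A 1029 [ 0.42561727 -0.1904553   0.98904191] 0.13473096144753163
B 306111 [3.50888056e-01 1.34097532e-03 1.62102119e+01] 104.75296363338047
C 1123 [ 0.28449633 -0.18874569  0.99326797] 0.12738217318955503
grat 1310 [ 0.5646368  -0.38556592  0.98934573] 0.1523547674296488
scene pan 3716 [0.65148501 0.11347864 1.00942588] 0.19410638151817228
scene grease 921 [0.48071404 0.01680883 0.9843176 ] 0.33232413564210667
scene grat 306474 [-2.2216614  -0.47689146 51.31693879] 4.156217301464137
```

View pics/m.png

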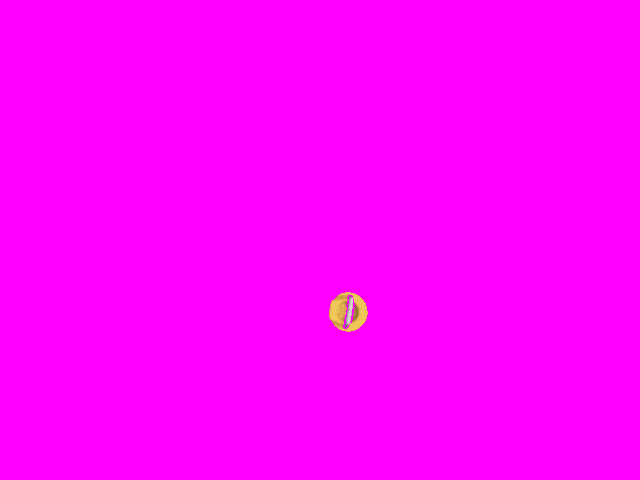

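```bash
cat >> h.py <<'E'
def goal(p,psi,pitch=None):
    """psi: world yaw of jaw axis (tool z); tool x down. prints row for the current pose"""
    s=robot.read_state(); R0=Ro.from_rotvec(s["orientation"]).as_matrix(); p0=np.array(s["tool_pos"])
    best=None
    for k in (0,np.pi):
        z=np.array([np.cos(psi+k),np.sin(psi+k),0]); x=np.array([0,0,-1.]); R=np.c_[x,np.cross(z,x),z]
        rv=Ro.from_matrix(R0.T@R).as_rotvec(degrees=True)
        if best is None or np.linalg.norm(rv)<np.linalg.norm(best): best=rv
    sh=R0.T@(np.array(p)-p0)*100
    print("q6",round(float(s["q"][5]),2),"pos",p0.round(4),"row",sh.round(2),best.round(1),"t",round(float(s["t"]),2))
def st():
    s=robot.read_state(); R0=Ro.from_rotvec(s["orientation"]).as_matrix()
    print("t",round(float(s["t"]),2),"pos",np.round(s["tool_pos"],4),"axes x,y,z:",R0.T.round(3).tolist(),"F",np.round(s["force"],2),"op",round(s["opening"],4),"q",np.round(s["q"],2))
E
python3 - <<'E'
from h import *
c=cam("top"); s=cam("scene"); st()
def d(a,b): return np.degrees(np.arctan2(b[1]-a[1],b[0]-a[0])), np.linalg.norm(b-a), (a+b)/2
q=lambda x,y,ox,oy,z,k=4:bp(c,ox+(x+.5)/k-.5,oy+(y+.5)/k-.5,z)
print("grating bar",d(q(617,265,340,120,.008),q(628,470,340,120,.008)))
print("A bar",d(q(250,132,340,230,.054),q(325,200,340,230,.054)))
m=q(228,110,340,120,.142); print("measure mouth",m)
print("handle outer top", q(76,105,340,120,.131), d(m,q(76,105,340,120,.131)), d(m,q(128,96,340,120,.131)))
crop(c,(85,165,175,240),8,"f1.png"); crop(s,(450,215,520,300),7,"f2.png"); crop(s,(205,215,285,305),6,"f3.png")
E
```

```text
t 0.45 pos [0.2307 0.5538 0.2185] axes x,y,z: [[-0.0, -0.0, -1.0], [-0.923, 0.385, 0.0], [0.385, 0.923, -0.0]] F [-0.42 -0.53 -0.35] op 0.0931 q [ 1.09  0.13  1.49 -0.    1.52 -0.09]
grating bar (np.float64(179.6105131047113), np.float64(0.1133071394830291), array([ 0.56278681, -0.38387825,  0.008     ]))
A bar (np.float64(-132.2490801449827), np.float64(0.049162928054020616), array([ 0.4244475 , -0.18947312,  0.054     ]))
measure mouth [ 0.64545642 -0.14654839  0.142     ]
handle outer top [ 0.65072691 -0.07665725  0.131     ] (np.float64(85.68749180814413), np.float64(0.0709475053953576), array([ 0.64809167, -0.11160282,  0.1365    ])) (np.float64(76.96948242910506), np.float64(0.047688300592366846), array([ 0.65068759, -0.12394466,  0.1365    ]))
f1.png (600, 720, 3)
f2.png (595, 490, 3)
f3.png (540, 480, 3)
```

View pics/f1.png

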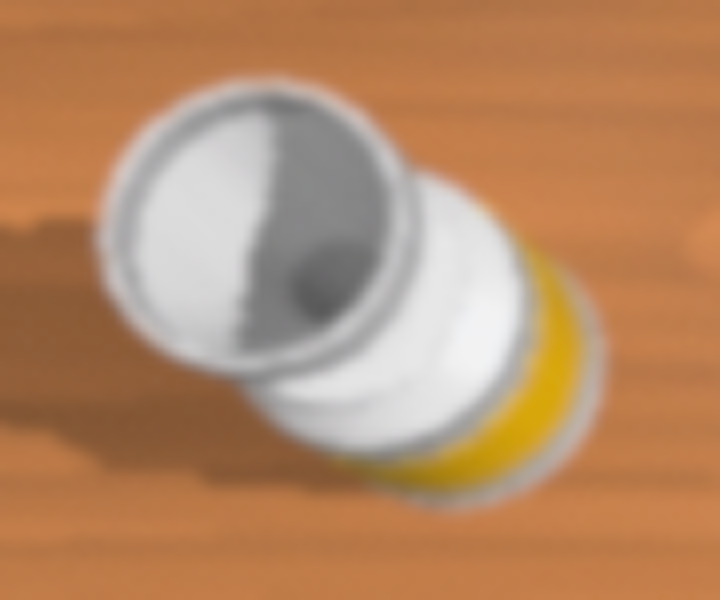

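View pics/f3.png

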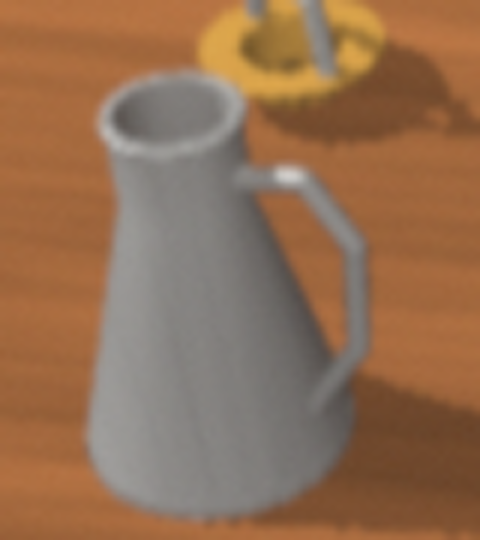

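Request:
{"fn": "jog_arm", "kwargs": {"targets": [[-1, -4, -4.4, 10.5, 0, 0, 0], [-1.5, -8, -8.8, 21, 0, 0, 0.2], [-2, -12, -13.2, 31.5, 0, 0, 0.4], [-2, -16, -17.7, 42, 0, 0, 0.6], [-2, -20, -22, 52.5, 0, 0, 0.71]]}}

```text
t: 1.08
tool_pos: [0.3311, 0.2722, 0.2389]
orientation: [-0.199, 1.561, 0.2]
force: [0.8, 0.6, 0.1]
opening: 0.0574
```

```bash
python3 - <<'E'
from h import *
st(); goal([.5635,-.385,.22],-np.pi/2)
E
```

```text
t 1.07 pos [0.3311 0.2722 0.2389] axes x,y,z: [[0.001, 0.0, -1.0], [-0.251, 0.968, 0.0], [0.968, 0.251, 0.001]] F [0.79 0.65 0.11] op 0.0574 q [ 0.57 -0.36  1.9  -0.    1.6   0.31]
q6 0.31 pos [0.3311 0.2722 0.2389] row [  1.89 -69.45   5.98] [-75.4   0.1   0. ] t 1.07
```

Request:
{"fn": "jog_arm", "kwargs": {"targets": [[0, -6, 0.5, 10.5, 0, 0, 0.71], [0, -12, 1, 21, 0, 0, 0.71], [0, -18, 1.5, 31.5, 0, 0, 0.71], [0, -24, 2, 42, 0, 0, 0.71], [0, -30, 2.6, 52.5, 0, 0, 0.71]]}}

```text
t: 1.7
tool_pos: [0.4321, -0.0137, 0.2394]
orientation: [0.524, 1.504, -0.522]
force: [1.2, 0.8, 0.6]
opening: 0.027
```

```bash
python3 - <<'E'
from h import *
st(); goal([.5635,-.385,.22],-np.pi/2)
E
```

```text
t 1.7 pos [ 0.4321 -0.0137  0.2394] axes x,y,z: [[0.003, 0.0, -1.0], [0.62, 0.785, 0.002], [0.785, -0.62, 0.002]] F [1.16 0.82 0.59] op 0.027 q [-0.15 -0.35  1.9   0.    1.59  0.52]
q6 0.52 pos [ 0.4321 -0.0137  0.2394] row [  1.96 -21.    33.32] [51.7  0.  -0.1] t 1.7
```

Request:
{"fn": "jog_arm", "kwargs": {"targets": [[0.4, -3, 4.8, 10, 0, 0, 0.71], [0.8, -6, 9.6, 20, 0, 0, 0.71], [1.2, -9, 14.4, 30, 0, 0, 0.71], [1.6, -12, 19.2, 41, 0, 0, 0.71], [2, -15, 24, 51.7, 0, 0, 0.71]]}}

```text
t: 2.33
tool_pos: [0.528, -0.2821, 0.2195]
orientation: [1.213, 1.206, -1.209]
force: [0.9, 1.3, -0.2]
opening: 0.0274
```

```bash
python3 - <<'E'
from h import *
st(); goal([.5635,-.385,.15],-np.pi/2)
c=cam("wrist"); cv2.imwrite("pics/w1.png",c["im"]); print(-c["R"].T@c["t"])
E
```

```text
t 2.33 pos [ 0.528  -0.2821  0.2195] axes x,y,z: [[0.003, 0.0, -1.0], [1.0, -0.003, 0.003], [-0.003, -1.0, -0.0]] F [ 0.87  1.34 -0.24] op 0.0274 q [-0.58  0.12  1.49  0.    1.52  1.  ]
q6 1.0 pos [ 0.528  -0.2821  0.2195] row [ 6.96  3.55 10.28] [-0.2 -0.  -0.2] t 2.33
[ 0.6010319  -0.28242617  0.38723811]
```

View pics/w1.png

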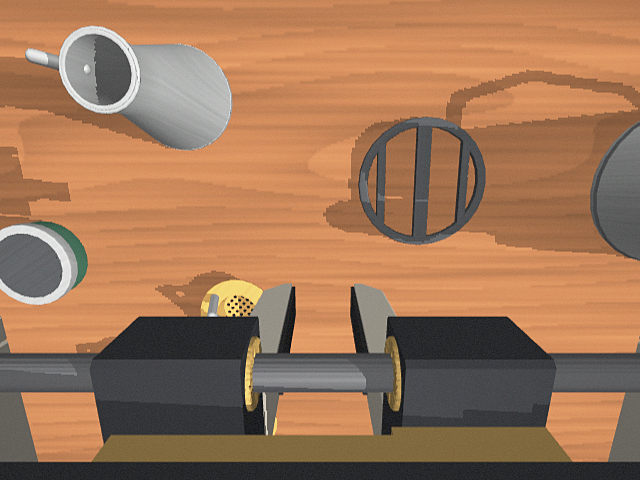

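```bash
python3 - <<'E'
from h import *
c=cam("wrist")
m=mask(c,(422,180),(350,110,495,250),sat=90); print(m.sum(),fit(c,m,[(0,.065),(.008,.065)],(.5645,-.385)))
print(fit(c,m,[(0,.065),(.008,.065)],(.5645,-.385),scale=False))
for r in (140,160,180,200,220):
    x=np.where(m[r,400:440])[0]+400; print(r,x.min(),x.max(),bp(c,(x.min()+x.max())/2,r,.008).round(4))
print(pj(c,[.528,-.2821,.2195]))
print(pj(c,[.528,-.2821+.0137,.2195]),pj(c,[.528,-.2821-.0137,.2195]))
E
```

```text
6376 (array([ 0.56393956, -0.38386438,  1.00022371]), np.float64(0.16099883501920362))
(array([ 0.56394322, -0.38386457]), np.float64(0.16166566266637067))
140 410 424 [ 0.6049 -0.3826  0.008 ]
160 409 423 [ 0.5857 -0.3826  0.008 ]
180 409 423 [ 0.5659 -0.3836  0.008 ]
200 408 422 [ 0.5456 -0.3836  0.008 ]
220 407 421 [ 0.5246 -0.3836  0.008 ]
[[310.83711155 301.97066546]]
[[282.70609719 302.40233286]] [[338.9800724  301.53881474]]
```

```bash
python3 - <<'E'
from h import *
st(); c=cam("wrist"); p=robot.read_state()["tool_pos"]; print(pj(c,p),pj(c,p+[0,.0137,0]),pj(c,p-[0,.0137,0]))
m=mask(c,(415,180),(340,110,495,250),sat=90); print(m.sum(),fit(c,m,[(0,.065),(.008,.065)],(.5645,-.385)))
crop(c,(240,90,500,330),3,"w2.png",[(circ(.564,-.3845,.008,.065),(0,0,255))])
goal([.564,-.3838,.07],-np.pi/2)
E
```

```text
t 2.42 pos [ 0.5272 -0.2846  0.2169] axes x,y,z: [[-0.0, 0.001, -1.0], [1.0, -0.005, -0.0], [-0.005, -1.0, -0.001]] F [ 0.07  1.2  -0.54] op 0.0269 q [-0.58  0.13  1.49  0.    1.52  1.  ]
[[317.7093883  300.37187003]] [[289.86627341 300.51716633]] [[345.56182024 300.2265251 ]]
6452 (array([ 0.56392196, -0.38387309,  1.00007313]), np.float64(0.16567560098288817))
w2.png (720, 780, 3)
q6 0.99 pos [ 0.527  -0.2823  0.2176] row [14.75  3.7  10.18] [ 0.  -0.1  0. ] t 2.48
```

View pics/w2.png

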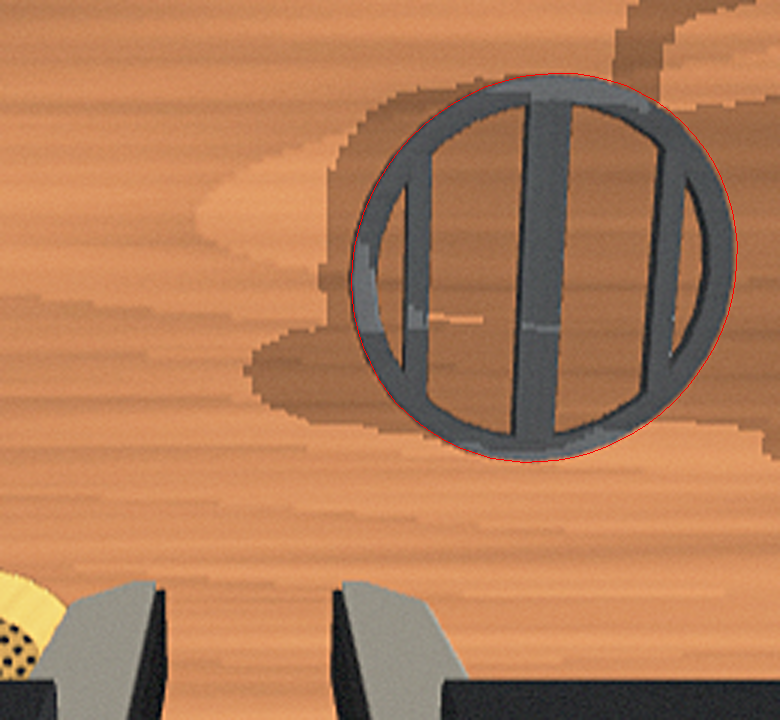

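Request:
{"fn": "jog_arm", "kwargs": {"targets": [[3, 1.8, 5, 0, 0, 0, 0.71], [7, 3.7, 10.2, 0, 0, 0, 0.71], [12, 3.7, 10.2, 0, 0, 0, 0.71], [16, 3.7, 10.2, 0, 0, 0, 0.71], [16, 3.7, 10.2, 0, 0, 0, 0.71]]}}

```text
t: 3.1
tool_pos: [0.5615, -0.3808, 0.0533]
orientation: [1.21, 1.22, -1.209]
force: [0.1, 0.6, -0.6]
opening: 0.027
```

```bash
python3 - <<'E'
from h import *
for i in range(3):c=cam("wrist"); st()
goal([.564,-.3842,.004],-np.pi/2)
cv2.imwrite("pics/w3.png",c["im"])
E
```

```text
t 3.15 pos [ 0.5634 -0.3822  0.0568] axes x,y,z: [[-0.002, 0.004, -1.0], [1.0, 0.002, -0.002], [0.002, -1.0, -0.004]] F [ 0.28 -0.37  0.27] op 0.0268 q [-0.67  0.47  1.39  0.    1.29  0.9 ]
t 3.2 pos [ 0.5648 -0.3835  0.0593] axes x,y,z: [[0.001, 0.001, -1.0], [1.0, 0.002, 0.001], [0.002, -1.0, -0.001]] F [0.43 0.22 0.83] op 0.0268 q [-0.67  0.46  1.38  0.    1.29  0.9 ]
t 3.25 pos [ 0.5656 -0.3843  0.0607] axes x,y,z: [[0.003, -0.001, -1.0], [1.0, 0.001, 0.003], [0.001, -1.0, 0.001]] F [-0.29  0.31  1.4 ] op 0.0271 q [-0.67  0.46  1.38  0.    1.29  0.9 ]
q6 0.9 pos [ 0.5656 -0.3843  0.0607] row [ 5.67 -0.18 -0.02] [ 0.1  0.  -0.2] t 3.25
```

View pics/w3.png

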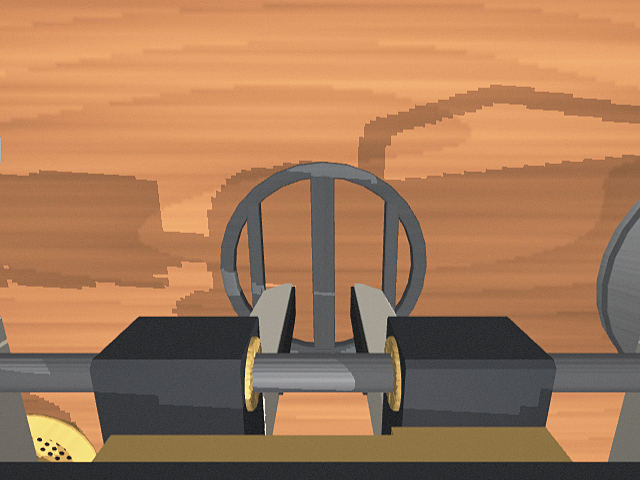

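Request:
{"fn": "jog_arm", "kwargs": {"targets": [[1.8, -0.1, 0, 0, 0, 0, 0.71], [3.4, -0.2, 0, 0, 0, 0, 0.71], [4.5, -0.2, 0, 0, 0, 0, 0.71], [5.2, -0.2, 0, 0, 0, 0, 0.71], [5.5, -0.2, 0, 0, 0, 0, 0.71]]}}

```text
t: 3.88
tool_pos: [0.5635, -0.3841, 0.0048]
orientation: [1.209, 1.208, -1.206]
force: [-0.3, 0.7, 0.1]
opening: 0.0267
```

Request:
{"fn": "jog_arm", "kwargs": {"targets": [[0, 0, 0, 0, 0, 0, 0.71], [0, 0, 0, 0, 0, 0, 0.71]]}}

```text
t: 4.12
tool_pos: [0.5637, -0.3844, 0.0053]
orientation: [1.209, 1.208, -1.206]
force: [0.1, 0.4, -0.2]
opening: 0.0274
```

```bash
python3 - <<'E'
from h import *
st()
E
```

```text
t 4.12 pos [ 0.5637 -0.3844  0.0053] axes x,y,z: [[0.003, -0.0, -1.0], [1.0, 0.001, 0.003], [0.001, -1.0, 0.0]] F [ 0.14  0.35 -0.19] op 0.0274 q [-0.67  0.52  1.41  0.    1.2   0.89]
```

Request:
{"fn": "jog_arm", "kwargs": {"targets": [[0.2, 0, 0, 0, 0, 0, 0.71], [0.2, 0, 0, 0, 0, 0, 1], [0.2, 0, 0, 0, 0, 0, 1], [0.2, 0, 0, 0, 0, 0, 1], [0.2, 0, 0, 0, 0, 0, 1]], "squeeze": 30}}

```text
t: 4.75
tool_pos: [0.5638, -0.3843, 0.0034]
orientation: [1.209, 1.208, -1.206]
force: [0.0, 1.6, 0.7]
opening: 0.0131
```

Request:
{"fn": "jog_arm", "kwargs": {"targets": [[-0.3, 0, 0, 0, 0, 0, 1], [-2, 0, 0, 0, 0, 0, 1], [-5, 0, 0, 0, 0, 0, 1], [-9, 0, 0, 0, 0, 0, 1], [-11, 0, 0, 0, 0, 0, 1]]}}

```text
t: 5.38
tool_pos: [0.5648, -0.3854, 0.1174]
orientation: [1.209, 1.203, -1.205]
force: [0.3, -0.4, -3.8]
opening: 0.0135
```

```bash
python3 - <<'E'
from h import *
c=cam("wrist");st(); cv2.imwrite("pics/w4.png",c["im"])
c=cam("wrist");goal([.653,.113,.115],-np.pi/2)
E
```

```text
t 5.42 pos [ 0.5656 -0.3859  0.1196] axes x,y,z: [[0.009, -0.005, -1.0], [1.0, 0.002, 0.009], [0.001, -1.0, 0.005]] F [ 1.69 -1.21 -1.76] op 0.0136 q [-0.67  0.41  1.35  0.    1.38  0.89]
q6 0.89 pos [ 0.5653 -0.3857  0.1175] row [  0.1    8.85 -49.86] [ 0.1  0.2 -0.4] t 5.47
```

View pics/w4.png

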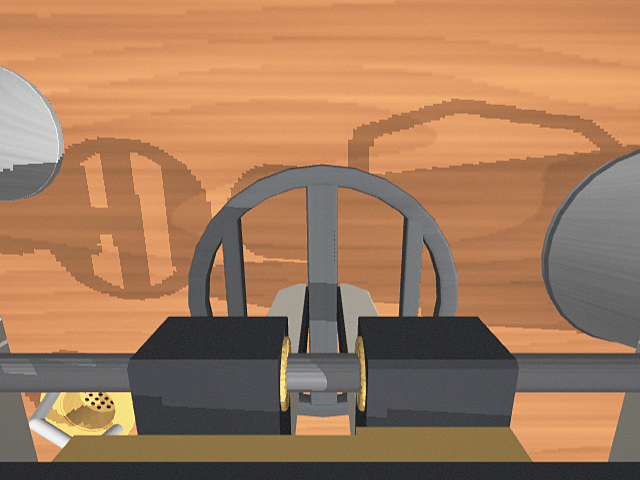

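Request:
{"fn": "jog_arm", "kwargs": {"targets": [[-4, 0, -1, 0, 0, 0, 1], [-8, 0.5, -5, 0, 0, 0, 1], [-9, 1.5, -11, 0, 0, 0, 1], [-9, 2.6, -17, 0, 0, 0, 1], [-9, 3.7, -23, 0, 0, 0, 1]]}}

```text
t: 6.1
tool_pos: [0.6006, -0.1533, 0.2049]
orientation: [1.209, 1.203, -1.206]
force: [1.4, -1.0, -2.3]
opening: 0.0135
```

Request:
{"fn": "jog_arm", "kwargs": {"targets": [[0, 1, -6, 0, 0, 0, 1], [0, 1.9, -11, 0, 0, 0, 1], [0, 2.5, -15, 0, 0, 0, 1], [0, 2.8, -17, 0, 0, 0, 1], [0, 3, -18, 0, 0, 0, 1]]}}

```text
t: 6.72
tool_pos: [0.6299, 0.0274, 0.2031]
orientation: [1.207, 1.205, -1.207]
force: [0.1, -0.3, -3.5]
opening: 0.0137
```

```bash
python3 - <<'E'
from h import *
for i in range(3): c=cam("wrist")
st(); cv2.imwrite("pics/w5.png",c["im"])
goal([.653,.113,.1],-np.pi/2)
E
```

```text
t 6.88 pos [0.6302 0.026  0.2039] axes x,y,z: [[0.005, -0.004, -1.0], [1.0, 0.001, 0.005], [0.001, -1.0, 0.004]] F [ 0.36 -0.05 -3.67] op 0.0137 q [-0.04  0.21  1.42 -0.    1.5   1.53]
q6 1.53 pos [0.6302 0.026  0.2039] row [10.37  2.23 -8.74] [ 0.   0.2 -0.3] t 6.88
```

View pics/w5.png

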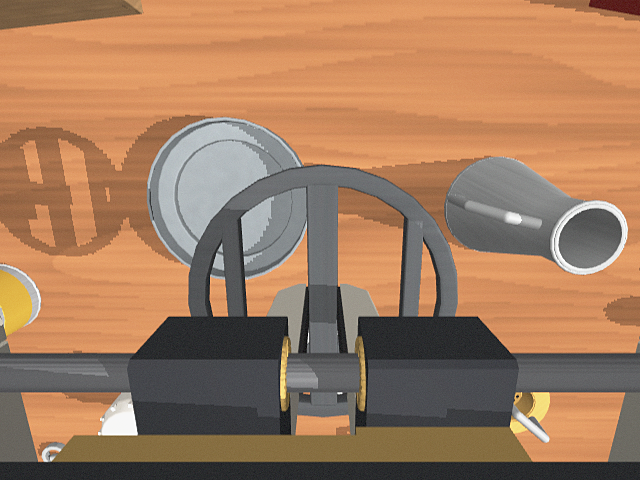

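```bash
python3 - <<'E'
from h import *
c=cam("wrist")
m=mask(c,(210,200),(130,100,300,300),sat=80)
pts=[]
for r in range(145,255,4): pts.append((np.where(m[r])[0].min()-.5,r))
for u in range(170,270,4): pts.append((u,np.where(m[:,u])[0].min()-.5))
pts=np.array(pts)
def res(p):
    P=np.vstack([circ(p[0],p[1],z,.076) for z in (0,.032)]); h=cv2.convexHull(pj(c,P).astype(np.float32))
    return [cv2.pointPolygonTest(h,(float(a),float(b)),True) for a,b in pts]
o=least_squares(res,[.653,.113],loss="soft_l1",diff_step=1e-4); print(o.x,np.round(o.fun,1))
v=c
# grating centre relative to tcp: fit its top arc
crop(c,(130,90,470,330),2,"w6.png",[(circ(o.x[0],o.x[1],.032,.076),(0,0,255)),(circ(.6302,.026,.2039,.065),(0,255,0))])
E
```

```text
[0.65242035 0.11363875] [-0.  -0.   0.4  0.7 -0.2 -0.6 -0.1 -0.1 -0.1 -0.4  0.1  0.4  0.5  0.4
  0.1 -0.4 -0.1  0.  -0.1 -0.4  0.   0.2  0.2 -0.1  0.3  0.4  0.2 -0.3
 -0.4 -0.2  0.6  0.1 -0.6  0.2 -0.1  0.2  0.3 -0.7 -0.1  0.5 -0.4 -0.2
 -0.4  0.3 -0.2  0.1  0.2  0.1 -0.2  0.4  0.   0.2  0.3]
w6.png (480, 680, 3)
```

View pics/w6.png

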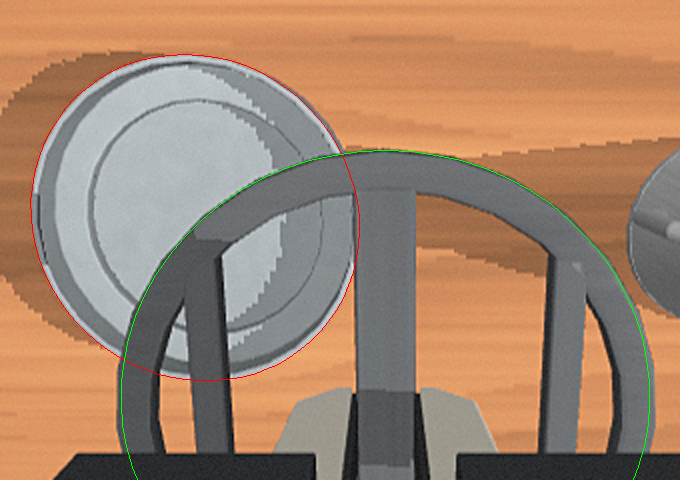

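Request:
{"fn": "jog_arm", "kwargs": {"targets": [[2, 1, -4, 0, 0, 0, 1], [5, 1.9, -7.5, 0, 0, 0, 1], [8, 2.2, -8.8, 0, 0, 0, 1], [10, 2.2, -8.8, 0, 0, 0, 1], [11, 2.2, -8.8, 0, 0, 0, 1]]}}

```text
t: 7.55
tool_pos: [0.6522, 0.1115, 0.0925]
orientation: [1.208, 1.203, -1.21]
force: [-0.2, 0.1, -3.4]
opening: 0.0133
```

```bash
python3 - <<'E'
from h import *
for i in range(4): c=cam("wrist")
st(); cv2.imwrite("pics/w7.png",c["im"])
goal([.6524,.1136,.02],-np.pi/2)
E
```

```text
t 7.75 pos [0.6535 0.1121 0.0951] axes x,y,z: [[0.007, -0.004, -1.0], [1.0, -0.001, 0.007], [-0.001, -1.0, 0.004]] F [ 1.07  0.13 -3.45] op 0.0132 q [ 0.1   0.37  1.43 -0.    1.33  1.67]
q6 1.67 pos [0.6535 0.1121 0.0951] row [ 7.51 -0.16 -0.17] [-0.1  0.2 -0.4] t 7.75
```

View pics/w7.png

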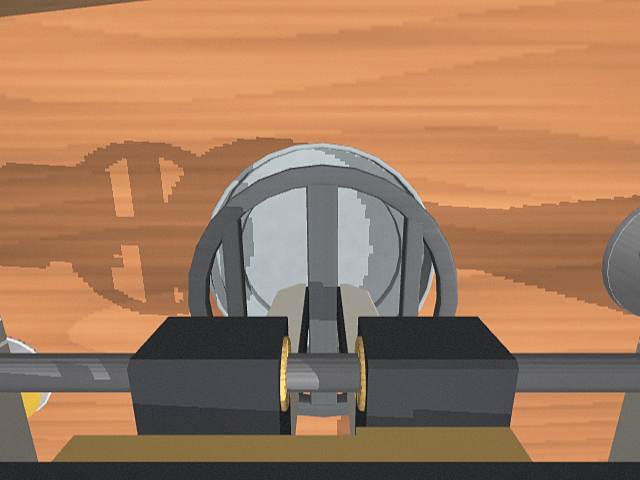

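Request:
{"fn": "jog_arm", "kwargs": {"targets": [[1.8, -0.1, 0, 0, 0, 0, 1], [3.6, -0.1, -0.1, 0, 0, 0, 1], [5, -0.1, -0.1, 0, 0, 0, 1], [6.2, -0.1, -0.1, 0, 0, 0, 1], [7, -0.1, -0.1, 0, 0, 0, 1]]}}

```text
t: 8.38
tool_pos: [0.6525, 0.1129, 0.0238]
orientation: [1.21, 1.202, -1.208]
force: [0.3, -0.4, -3.5]
opening: 0.0133
```

Request:
{"fn": "jog_arm", "kwargs": {"targets": [[0, 0, 0, 0, 0, 0, 1], [0.4, 0, 0, 0, 0, 0, 1]]}}

```text
t: 8.62
tool_pos: [0.6533, 0.113, 0.0205]
orientation: [1.21, 1.201, -1.207]
force: [1.1, 0.2, -3.0]
opening: 0.0133
```

```bash
python3 - <<'E'
from h import *
st(); goal([.6524,.1136,.0185],-np.pi/2)
E
```

```text
t 8.62 pos [0.6533 0.113  0.0205] axes x,y,z: [[0.007, -0.004, -1.0], [1.0, -0.001, 0.007], [-0.001, -1.0, 0.004]] F [ 1.09  0.23 -3.03] op 0.0133 q [ 0.1   0.45  1.47 -0.    1.21  1.67]
q6 1.67 pos [0.6533 0.113  0.0205] row [ 0.2  -0.09 -0.06] [-0.1  0.2 -0.4] t 8.62
```

Request:
{"fn": "jog_arm", "kwargs": {"targets": [[0.2, 0, 0, 0, 0, 0, 1], [0.3, 0, 0, 0, 0, 0, 1], [0.3, 0, 0, 0, 0, 0, 1]]}}

```text
t: 9.0
tool_pos: [0.6534, 0.1129, 0.0177]
orientation: [1.21, 1.201, -1.207]
force: [-0.9, -0.5, -3.7]
opening: 0.0134
```

Request:
{"fn": "jog_arm", "kwargs": {"targets": [[0, 0, 0, 0, 0, 0, 0.74], [0, 0, 0, 0, 0, 0, 0.71], [-1, 0, 0, 0, 0, 0, 0.71], [-4, 0, 0, 0, 0, 0, 0.71], [-8, 0, 0, 0, 0, 0, 0.71]]}}

```text
t: 9.62
tool_pos: [0.6521, 0.1132, 0.0982]
orientation: [1.21, 1.202, -1.208]
force: [0.7, 0.3, -0.7]
opening: 0.0273
```

Request:
{"fn": "jog_arm", "kwargs": {"targets": [[-4, 0, 0, 0, 0, 0, 0.5], [-9, 0, 5, 0, 0, 0, 0.3], [-9, 0, 10, 0, 0, 0, 0]]}}

```text
t: 10.0
tool_pos: [0.6543, 0.0136, 0.1952]
orientation: [1.212, 1.196, -1.199]
force: [0.0, 0.3, 0.5]
opening: 0.0525
```

```bash
python3 - <<'E'
from h import *
for i in range(3): c=cam("wrist")
st(); cv2.imwrite("pics/w8.png",c["im"])
goal([.6455,-.147,.2],np.radians(-13))
E
```

```text
t 10.15 pos [0.6523 0.0108 0.1908] axes x,y,z: [[0.008, -0.005, -1.0], [1.0, -0.005, 0.008], [-0.005, -1.0, 0.005]] F [-0.31 -0.01  0.07] op 0.0648 q [-0.06  0.28  1.37 -0.    1.48  1.52]
q6 1.52 pos [0.6523 0.0108 0.1908] row [-0.85 -0.59 15.78] [-77.3   0.6  -0.2] t 10.15
```

View pics/w8.png

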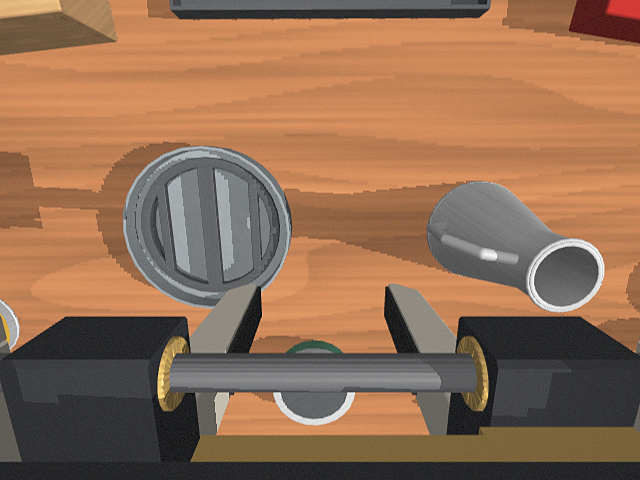

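```bash
python3 - <<'E'
from h import *
c=cam("wrist"); st()
hsv=cv2.cvtColor(c["im"],cv2.COLOR_BGR2HSV); m=((hsv[...,2]>185)&(hsv[...,1]<50)).astype(np.uint8); z=m*0; z[235:315,522:610]=m[235:315,522:610]
n,l,s_,_=cv2.connectedComponentsWithStats(z); k=1+np.argmax(s_[1:,4]); mm=(l==k).astype(np.uint8); print(s_[k])
o=fit(c,mm,[(.142,.023)],(.6455,-.147)); print(o)
# base of the measure: left/lower silhouette; handle points
g=(bp(c,487,254,.131)); print("handle",g)
x,y=o[0][:2]
crop(c,(410,170,620,320),3,"w9.png",[(circ(x,y,.142,.023),(0,0,255)),(circ(x,y,0,.048),(0,255,0)),(circ(.6528,.1133,.022,.065),(0,0,255))])
crop(c,(110,130,310,320),3,"w10.png",[(circ(.6524,.1136,.022,.065),(0,0,255)),(circ(.6524,.1136,.032,.076),(0,255,0))])
E
```

```text
t 10.2 pos [0.6518 0.0125 0.1898] axes x,y,z: [[0.007, -0.004, -1.0], [1.0, -0.003, 0.007], [-0.003, -1.0, 0.004]] F [ 0.24  1.38 -0.02] op 0.0685 q [-0.06  0.28  1.38 -0.    1.48  1.52]
[ 533  238   77   75 1275]
(array([ 0.64600115, -0.14591226,  1.07104789]), np.float64(0.2953877935098282))
handle [ 0.65751537 -0.09627292  0.131     ]
w9.png (450, 630, 3)
w10.png (570, 600, 3)
```

View pics/w9.png

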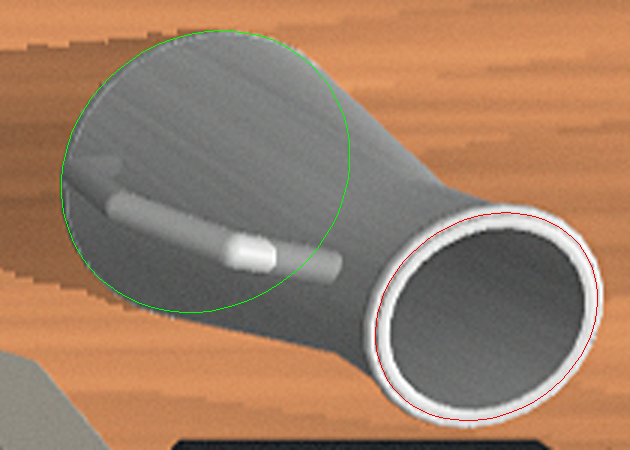

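View pics/w10.png

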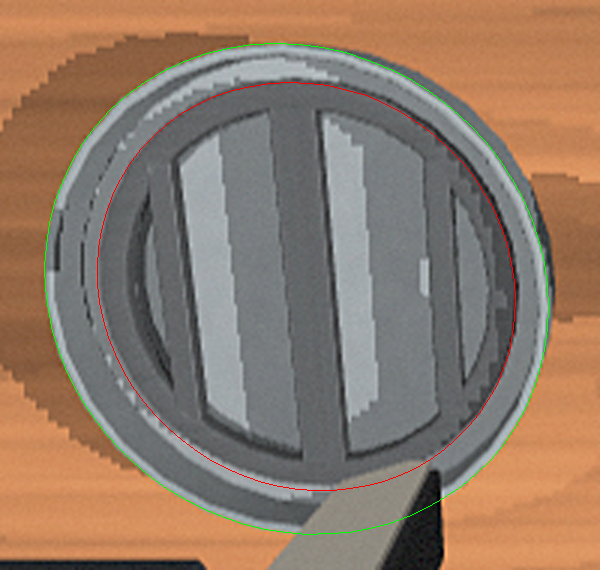

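Request:
{"fn": "jog_arm", "kwargs": {"targets": [[-1, -0.1, 2, -10.5, 0, 0, 0], [-1, -0.2, 4, -21, 0, 0, 0], [-1, -0.3, 6, -31.5, 0, 0, 0], [-1, -0.4, 8, -42, 0, 0, 0], [-1, -0.6, 10, -52.5, 0, 0, 0]]}}

```text
t: 10.82
tool_pos: [0.6453, -0.0863, 0.1996]
orientation: [0.508, 1.503, -0.509]
force: [0.4, -0.1, -0.2]
opening: 0.0932
```

```bash
python3 - <<'E'
from h import *
goal([.646,-.146,.18],np.radians(-13))
E
```

```text
q6 0.44 pos [ 0.6453 -0.0863  0.1996] row [ 1.98 -4.71  3.66] [-24.2   0.4   0. ] t 10.82
```

Request:
{"fn": "jog_arm", "kwargs": {"targets": [[0, -1.5, 1.2, -10, 0, 0, 0], [0.5, -3, 2.4, -20, 0, 0, 0], [1, -4.3, 3.4, -24.2, 0.2, 0, 0], [1.2, -4.7, 3.7, -24.2, 0.4, 0, 0], [1.5, -4.7, 3.7, -24.2, 0.4, 0, 0]]}}

```text
t: 11.45
tool_pos: [0.6465, -0.1453, 0.1846]
orientation: [0.18, 1.564, -0.18]
force: [-0.1, -0.1, 0.2]
opening: 0.0931
```

```bash
python3 - <<'E'
from h import *
for i in range(3): c=cam("wrist")
st(); cv2.imwrite("pics/w11.png",c["im"])
goal([.646,-.146,.109],np.radians(-13))
E
```

```text
t 11.6 pos [ 0.6464 -0.1451  0.1847] axes x,y,z: [[-0.001, 0.0, -1.0], [0.226, 0.974, -0.0], [0.974, -0.226, -0.001]] F [ 0.21  0.66 -0.62] op 0.0927 q [-0.3   0.31  1.34 -0.    1.49 -0.07]
q6 -0.07 pos [ 0.6464 -0.1451  0.1847] row [ 7.57 -0.09 -0.01] [-0. -0.  0.] t 11.6
```

View pics/w11.png

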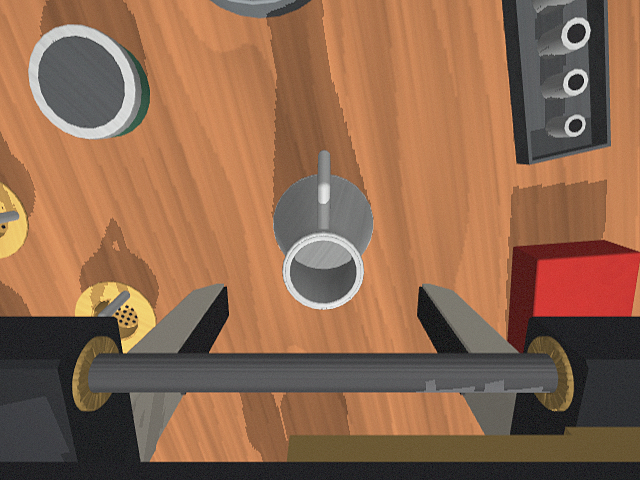

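Request:
{"fn": "jog_arm", "kwargs": {"targets": [[2, -0.1, 0, 0, 0, 0, 0], [4, -0.1, 0, 0, 0, 0, 0], [5.8, -0.1, 0, 0, 0, 0, 0], [6.8, -0.1, 0, 0, 0, 0, 0], [7.3, -0.1, 0, 0, 0, 0, 0.2]]}}

```text
t: 12.22
tool_pos: [0.6457, -0.146, 0.1105]
orientation: [0.179, 1.565, -0.179]
force: [-0.4, -0.2, 0.8]
opening: 0.0873
```

Request:
{"fn": "jog_arm", "kwargs": {"targets": [[0.1, 0, 0, 0, 0, 0, 0.4], [0.2, 0, 0, 0, 0, 0, 0.6], [0.2, 0, 0, 0, 0, 0, 0.8], [0.2, 0, 0, 0, 0, 0, 1], [0.2, 0, 0, 0, 0, 0, 1]], "squeeze": 35}}

```text
t: 12.85
tool_pos: [0.646, -0.1461, 0.1089]
orientation: [0.179, 1.564, -0.179]
force: [0.3, 0.4, 1.1]
opening: 0.0449
```

```bash
python3 - <<'E'
from h import *
st()
E
```

```text
t 12.85 pos [ 0.646  -0.1461  0.1089] axes x,y,z: [[-0.001, 0.0, -1.0], [0.226, 0.974, 0.0], [0.974, -0.226, -0.001]] F [0.3  0.42 1.12] op 0.0449 q [-0.3   0.37  1.41  0.    1.36 -0.07]
```

Request:
{"fn": "jog_arm", "kwargs": {"targets": [[-1.5, 0, 0, 0, 0, 0, 1], [-4, 0, 0, 0, 0, 0, 1], [-7, 0, 0, 0, 0, 0, 1], [-9.5, 0.5, -0.1, 0, 0, 0, 1], [-10, 3, -0.6, 0, 0, 0, 1]]}}

```text
t: 13.48
tool_pos: [0.6481, -0.1168, 0.2126]
orientation: [0.18, 1.56, -0.181]
force: [0.2, 1.2, -3.7]
opening: 0.0449
```

Request:
{"fn": "jog_arm", "kwargs": {"targets": [[0, 3.5, -0.7, 0, 0, 0, 1], [0, 8, -1.7, 0, 0, 0, 1], [0, 12, -2.5, 0, 0, 0, 1], [0, 16, -3.3, 0, 0, 0, 1], [0, 19, -3.9, 0, 0, 0, 1]]}}

```text
t: 14.1
tool_pos: [0.6531, 0.0789, 0.2131]
orientation: [0.179, 1.56, -0.18]
force: [0.9, -0.0, -3.6]
opening: 0.0448
```

```bash
python3 - <<'E'
from h import *
for i in range(3): c=cam("wrist")
st(); cv2.imwrite("pics/w12.png",c["im"])
goal([.6524,.1136,.17],np.radians(-13))
E
```

```text
t 14.25 pos [0.6531 0.0788 0.2129] axes x,y,z: [[0.003, -0.001, -1.0], [0.225, 0.974, -0.0], [0.974, -0.225, 0.003]] F [-0.26  0.3  -3.07] op 0.0449 q [ 0.04  0.29  1.32 -0.    1.53  0.27]
q6 0.27 pos [0.6531 0.0788 0.2129] row [ 4.29  3.38 -0.87] [-0.   0.2  0. ] t 14.25
```

View pics/w12.png

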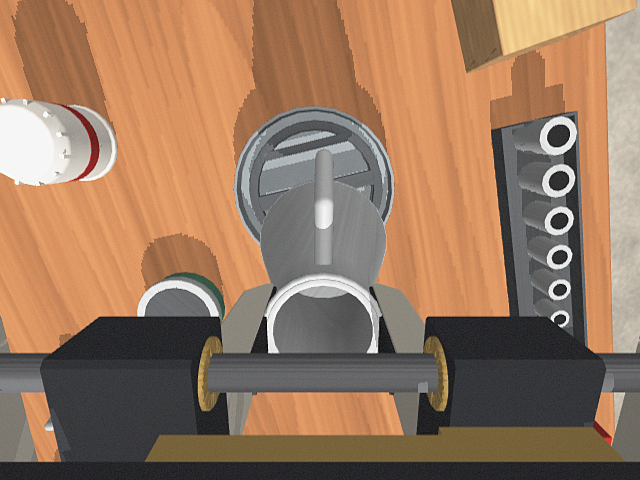

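Request:
{"fn": "jog_arm", "kwargs": {"targets": [[0.5, 1.2, -0.3, 0, 0, 0, 1], [1.5, 2.6, -0.7, 0, 0.1, 0, 1], [3, 3.4, -0.9, 0, 0.2, 0, 1], [4.5, 3.4, -0.9, 0, 0.2, 0, 1], [5.5, 3.4, -0.9, 0, 0.2, 0, 1]]}}

```text
t: 14.88
tool_pos: [0.6514, 0.1135, 0.1556]
orientation: [0.178, 1.566, -0.179]
force: [-0.1, 0.3, -3.3]
opening: 0.0448
```

```bash
python3 - <<'E'
from h import *
for i in range(3): c=cam("wrist")
st(); cv2.imwrite("pics/w13.png",c["im"])
s=cam("scene"); crop(s,(290,200,430,340),5,"s13.png")
goal([.6524,.1136,.131],np.radians(-13))
E
```

```text
t 15.03 pos [0.6516 0.1134 0.1567] axes x,y,z: [[-0.002, -0.001, -1.0], [0.226, 0.974, -0.001], [0.974, -0.226, -0.002]] F [-0.56 -0.31 -2.76] op 0.0446 q [ 0.1   0.33  1.37 -0.    1.44  0.32]
s13.png (700, 700, 3)
q6 0.32 pos [0.6522 0.1134 0.1577] row [2.67 0.02 0.02] [-0. -0.  0.] t 15.07
```

View pics/w13.png

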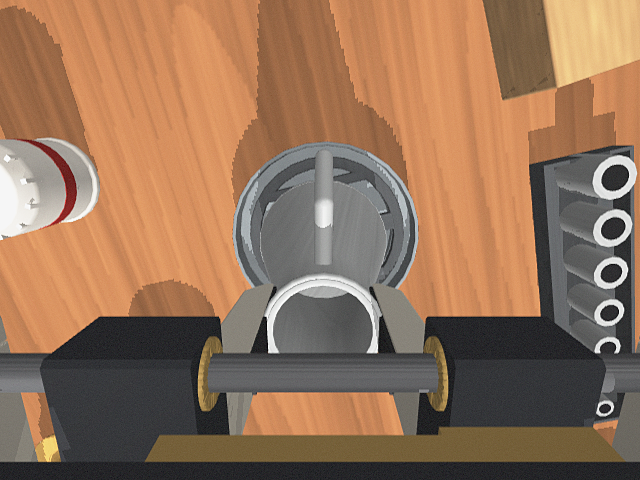

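View pics/s13.png

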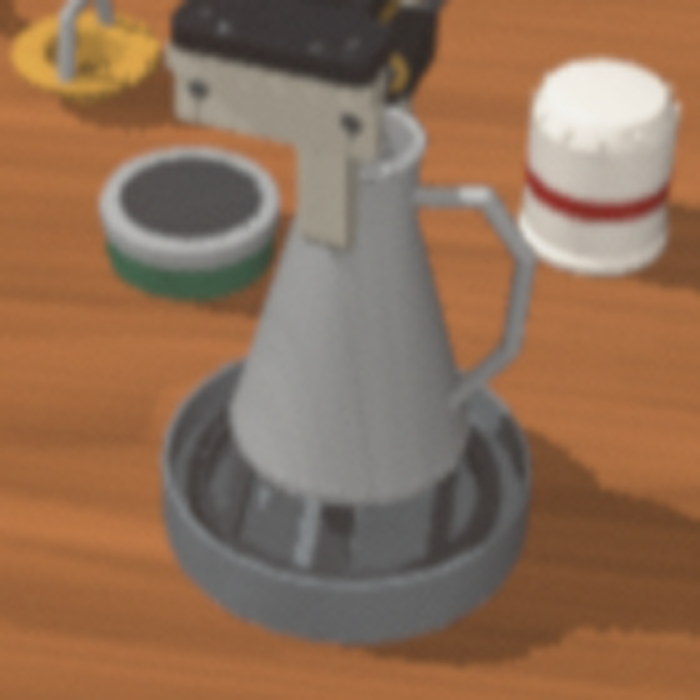

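Request:
{"fn": "jog_arm", "kwargs": {"targets": [[0.8, 0, 0, 0, 0, 0, 1], [1.5, 0, 0, 0, 0, 0, 1], [2, 0, 0, 0, 0, 0, 1], [2.3, 0, 0, 0, 0, 0, 1], [2.4, 0, 0, 0, 0, 0, 1]]}}

```text
t: 15.7
tool_pos: [0.6521, 0.1135, 0.1334]
orientation: [0.178, 1.564, -0.179]
force: [-0.4, -0.2, -2.9]
opening: 0.0451
```

Request:
{"fn": "jog_arm", "kwargs": {"targets": [[0.1, 0, 0, 0, 0, 0, 1], [0.2, 0, 0, 0, 0, 0, 1]]}}

```text
t: 15.95
tool_pos: [0.6522, 0.1135, 0.1316]
orientation: [0.178, 1.564, -0.179]
force: [-0.2, -0.8, -3.2]
opening: 0.0453
```

```bash
python3 - <<'E'
from h import *
st()
E
```

```text
t 15.95 pos [0.6522 0.1135 0.1316] axes x,y,z: [[-0.001, -0.001, -1.0], [0.226, 0.974, -0.001], [0.974, -0.226, -0.0]] F [-0.15 -0.81 -3.23] op 0.0453 q [ 0.1   0.35  1.4  -0.    1.4   0.32]
```

Request:
{"fn": "jog_arm", "kwargs": {"targets": [[0.1, 0, 0, 0, 0, 0, 1], [0.15, 0, 0, 0, 0, 0, 1], [0.2, 0, 0, 0, 0, 0, 1]]}}

```text
t: 16.32
tool_pos: [0.6524, 0.1136, 0.1309]
orientation: [0.178, 1.563, -0.179]
force: [-4.3, -0.2, 8.0]
opening: 0.0448
```

Request:
{"fn": "jog_arm", "kwargs": {"targets": [[0, 0, 0, 0, 0, 0, 0.45], [0, 0, 0, 0, 0, 0, 0.3], [0, 0, 0, 0, 0, 0, 0.1], [0, 0, 0, 0, 0, 0, 0], [-1, 0, 0, 0, 0, 0, 0]]}}

```text
t: 16.95
tool_pos: [0.6516, 0.1135, 0.14]
orientation: [0.178, 1.565, -0.179]
force: [0.3, 0.2, 0.8]
opening: 0.0866
```

Request:
{"fn": "jog_arm", "kwargs": {"targets": [[-2, 0, 0, 0, 0, 0, 0], [-5, 0, 0, 0, 0, 0, 0], [-8, 0, 0, 0, 0, 0, 0], [-9, -1, 0, 0, 0, 0, 0]]}}

```text
t: 17.45
tool_pos: [0.6511, 0.1041, 0.2344]
orientation: [0.178, 1.56, -0.178]
force: [-0.7, -0.0, -0.3]
opening: 0.0928
```

```bash
python3 - <<'E'
from h import *
for i in range(3): c=cam("wrist")
st(); cv2.imwrite("pics/w14.png",c["im"])
s=cam("scene"); crop(s,(290,200,430,340),5,"s14.png")
goal([.6524,.1136,.131],np.radians(-13))
E
```

```text
t 17.6 pos [0.6497 0.103  0.2306] axes x,y,z: [[-0.001, -0.001, -1.0], [0.227, 0.974, -0.001], [0.974, -0.227, -0.001]] F [-0.88  0.02 -1.24] op 0.0931 q [ 0.08  0.28  1.29 -0.    1.57  0.31]
s14.png (700, 700, 3)
q6 0.31 pos [0.6491 0.1033 0.2293] row [9.83 1.09 0.11] [-0.1 -0.2  0.1] t 17.65
```

View pics/w14.png

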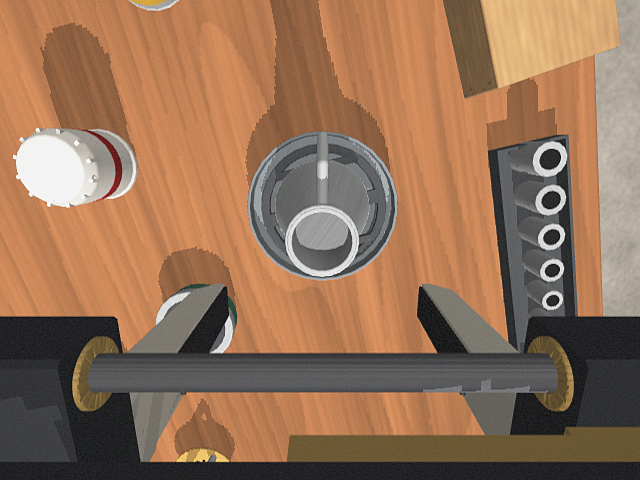

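View pics/s14.png

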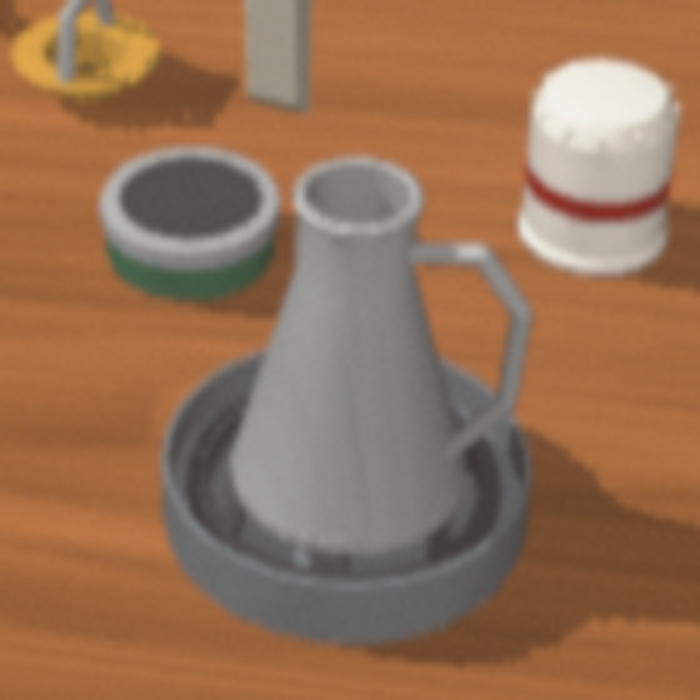

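```bash
cat >> h.py <<'E'
def rim(c,box,x0,r,z,vmin=175,smax=60):
    hsv=cv2.cvtColor(c["im"],cv2.COLOR_BGR2HSV); m=((hsv[...,2]>vmin)&(hsv[...,1]<smax)).astype(np.uint8); a,b,d,e=box
    q=m*0; q[b:e,a:d]=m[b:e,a:d]; n,l,s_,_=cv2.connectedComponentsWithStats(q); k=1+np.argmax(s_[1:,4]); mm=(l==k).astype(np.uint8)
    print("blob",s_[k]); return fit(c,mm,[(z,r)],x0)
E
python3 - <<'E'
from h import *
c=cam("wrist"); st()
print(rim(c,(275,195,365,285),(.6524,.1136),.0246,.164))
goal([.547,.33,.23],np.radians(-13))
E
```

```text
t 17.7 pos [0.6488 0.1035 0.2286] axes x,y,z: [[-0.004, -0.001, -1.0], [0.226, 0.974, -0.002], [0.974, -0.226, -0.004]] F [ 0.34 -0.28 -0.99] op 0.0929 q [ 0.08  0.28  1.29 -0.    1.57  0.31]
blob [ 287  207   75   72 1320]
(array([0.65233783, 0.11411305, 1.00548386]), np.float64(0.1779417036158297))
q6 0.31 pos [0.6488 0.1035 0.2286] row [ -0.11  19.76 -15.04] [-0.1 -0.2  0.1] t 17.7
```

Request:
{"fn": "jog_arm", "kwargs": {"targets": [[0, 3.5, -3, 0, 0, 0, 0], [0, 7, -6.5, 0, 0, 0, 0], [0, 10.5, -10, 0, 0, 0, 0], [0, 13, -13, 0, 0, 0, 0], [0, 14, -14.5, 0, 0, 0, 0]]}}

```text
t: 18.32
tool_pos: [0.5374, 0.274, 0.2274]
orientation: [0.176, 1.57, -0.179]
force: [-0.4, -0.3, -0.4]
opening: 0.093
```

```bash
python3 - <<'E'
from h import *
for i in range(3): c=cam("wrist")
st(); cv2.imwrite("pics/w15.png",c["im"])
E
```

```text
t 18.48 pos [0.539  0.2725 0.2282] axes x,y,z: [[-0.005, -0.001, -1.0], [0.225, 0.974, -0.002], [0.974, -0.225, -0.004]] F [-0.66 -0.33 -0.27] op 0.0931 q [0.38 0.14 1.46 0.   1.55 0.61]
```

View pics/w15.png

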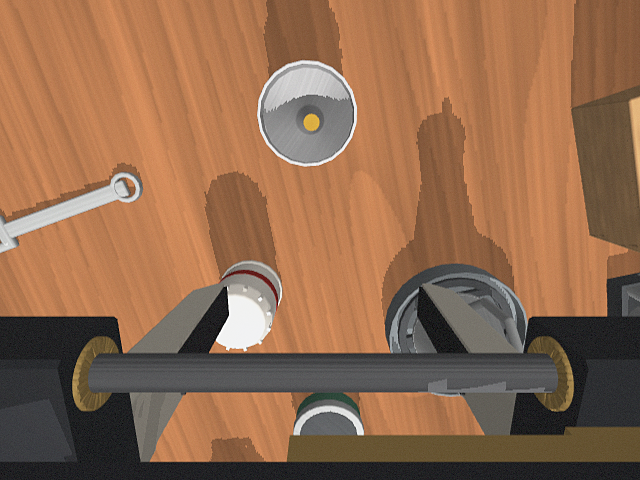

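```bash
python3 - <<'E'
from h import *
c=cam("wrist"); st()
m=mask(c,(275,120),(250,50,365,175),sat=90); print(m.sum(),fit(c,m,[(.132,.034),(.118,.034)],(.547,.36)))
x=fit(c,m,[(.132,.034),(.118,.034)],(.547,.36))[0]
crop(c,(240,40,380,190),5,"w16.png",[(circ(x[0],x[1],.132,.034),(0,0,255))])
goal([x[0],x[1],.18],np.radians(-13))
s=cam("scene"); crop(s,(310,200,520,330),4,"s16.png")
E
```

```text
t 18.52 pos [0.5396 0.2719 0.2284] axes x,y,z: [[-0.004, -0.001, -1.0], [0.226, 0.974, -0.002], [0.974, -0.226, -0.004]] F [-0.34 -0.78 -0.04] op 0.0933 q [0.38 0.14 1.46 0.   1.55 0.61]
8159 (array([0.54771366, 0.36686058, 1.01064939]), np.float64(0.20002461805387953))
w16.png (750, 700, 3)
q6 0.61 pos [0.5396 0.2719 0.2284] row [ 4.82  9.45 -1.34] [-0.1 -0.2  0.1] t 18.52
s16.png (520, 840, 3)
```

View pics/w16.png

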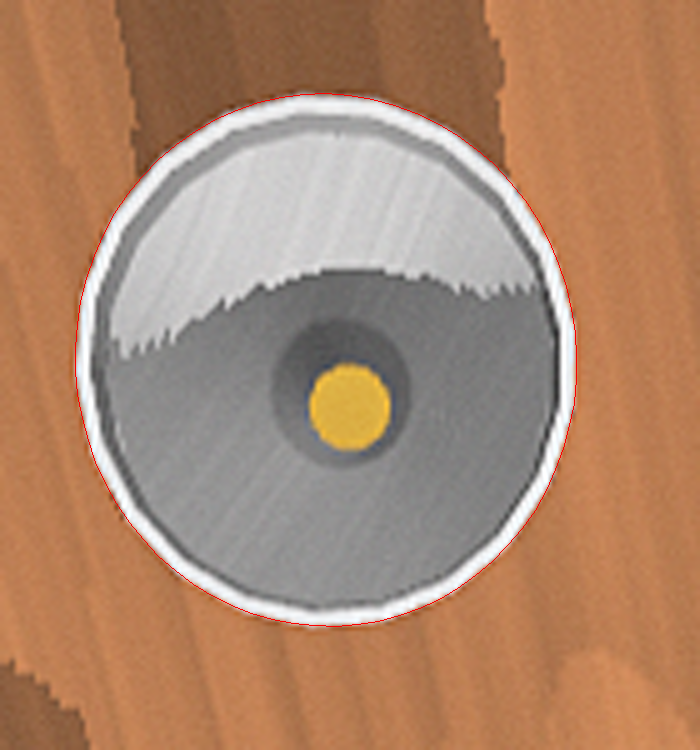

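View pics/s16.png

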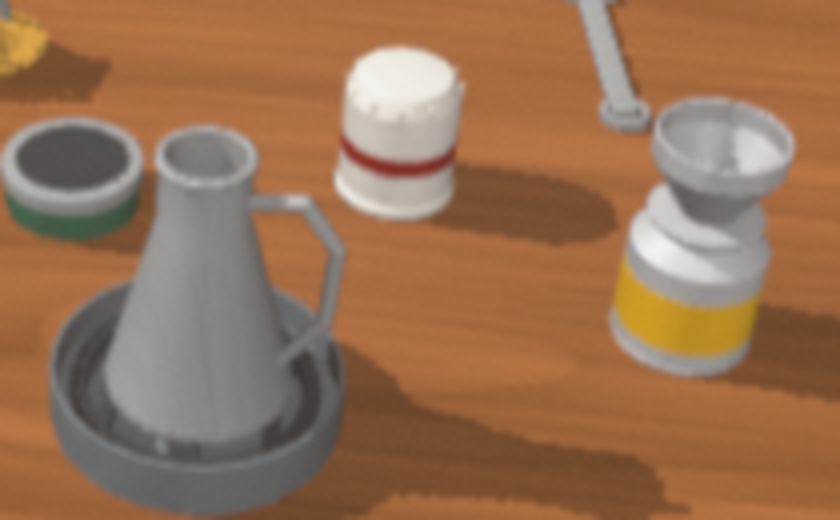

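Request:
{"fn": "jog_arm", "kwargs": {"targets": [[1, 3.5, -0.5, 0, 0, 0, 0], [2, 6.5, -1, 0, -0.1, 0, 0], [3, 8.8, -1.3, 0, -0.2, 0, 0], [4, 9.4, -1.3, 0, -0.2, 0, 0], [4.5, 9.4, -1.3, 0, -0.2, 0, 0]]}}

```text
t: 19.2
tool_pos: [0.5487, 0.3648, 0.1822]
orientation: [0.178, 1.565, -0.183]
force: [0.8, 0.1, -0.3]
opening: 0.0925
```

```bash
python3 - <<'E'
from h import *
for i in range(3): c=cam("wrist")
st(); cv2.imwrite("pics/w17.png",c["im"])
p=robot.read_state()["tool_pos"]
m=mask(c,(300,290),(229,150,420,350),sat=90); 
goal([.5477,.3668,.107],np.radians(-13))
E
```

```text
t 19.35 pos [0.5486 0.3647 0.1832] axes x,y,z: [[-0.001, -0.003, -1.0], [0.228, 0.974, -0.003], [0.974, -0.228, -0.001]] F [ 0.72 -0.06 -0.23] op 0.093 q [ 0.51  0.31  1.35 -0.    1.49  0.74]
q6 0.74 pos [0.5486 0.3647 0.1832] row [ 7.62  0.2  -0.13] [-0.2 -0.   0.2] t 19.35
```

View pics/w17.png

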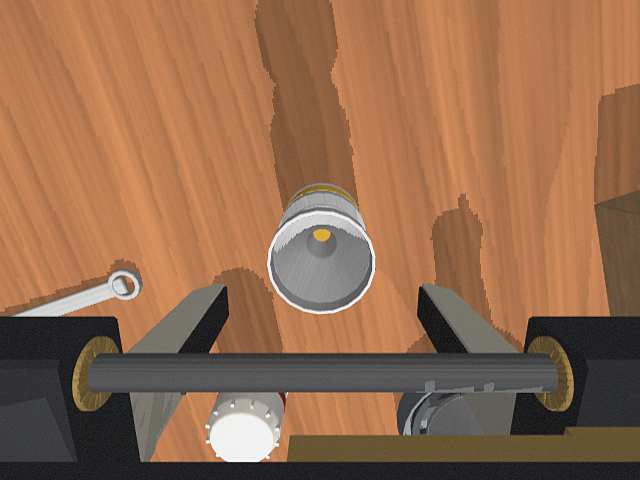

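Request:
{"fn": "jog_arm", "kwargs": {"targets": [[2, 0.1, -0.1, -0.2, 0, 0, 0], [4, 0.2, -0.1, -0.2, 0, 0, 0], [5.8, 0.2, -0.1, -0.2, 0, 0, 0], [6.9, 0.2, -0.1, -0.2, 0, 0, 0], [7.4, 0.2, -0.1, -0.2, 0, 0, 0]]}}

```text
t: 19.98
tool_pos: [0.5476, 0.3665, 0.1079]
orientation: [0.175, 1.566, -0.181]
force: [0.4, -0.3, 0.3]
opening: 0.0931
```

Request:
{"fn": "jog_arm", "kwargs": {"targets": [[0.1, 0, 0, 0, 0, 0, 0.15], [0.1, 0, 0, 0, 0, 0, 0.25], [0.1, 0, 0, 0, 0, 0, 0.35], [0.1, 0, 0, 0, 0, 0, 0.6], [0.1, 0, 0, 0, 0, 0, 0.6]], "squeeze": 20}}

```text
t: 20.6
tool_pos: [0.5479, 0.3667, 0.1076]
orientation: [0.176, 1.565, -0.18]
force: [-0.1, -0.2, 2.4]
opening: 0.0684
```

```bash
python3 - <<'E'
from h import *
st()
c=cam("wrist"); cv2.imwrite("pics/w18.png",c["im"])
E
```

```text
t 20.6 pos [0.5479 0.3667 0.1076] axes x,y,z: [[-0.002, -0.003, -1.0], [0.225, 0.974, -0.003], [0.974, -0.225, -0.001]] F [-0.09 -0.24  2.38] op 0.0684 q [ 0.51  0.36  1.42 -0.    1.36  0.74]
```

View pics/w18.png

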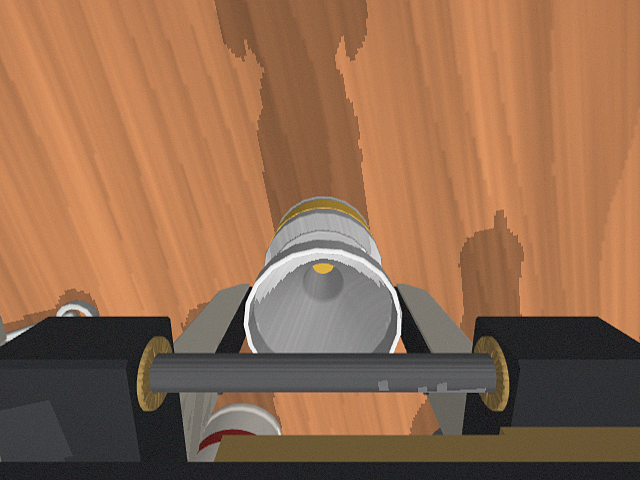

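Request:
{"fn": "jog_arm", "kwargs": {"targets": [[-1, 0, 0, 0, 0, 0, 0.6], [-3, 0, 0, 0, 0, 0, 0.6], [-6, 0, 0, 0, 0, 0, 0.6], [-10, 0, 0, 0, 0, 0, 0.6], [-14, 0, 0, 0, 0, 0, 0.6]]}}

```text
t: 21.28
tool_pos: [0.5481, 0.3671, 0.2504]
orientation: [0.176, 1.564, -0.18]
force: [0.3, 0.4, -1.4]
opening: 0.0688
```

```bash
python3 - <<'E'
from h import *
c=cam("wrist"); st(); cv2.imwrite("pics/w19.png",c["im"])
s=cam("scene"); crop(s,(310,130,530,330),3,"s19.png")
goal([.6523,.1139,.275],np.radians(-13))
E
```

```text
t 21.32 pos [0.5502 0.3683 0.2578] axes x,y,z: [[0.007, 0.002, -1.0], [0.225, 0.974, 0.004], [0.974, -0.225, 0.006]] F [-0.2  -0.06  4.77] op 0.0686 q [ 0.51  0.28  1.25 -0.    1.61  0.74]
s19.png (600, 660, 3)
q6 0.74 pos [0.5507 0.3685 0.256 ] row [ -1.88 -22.52  15.64] [ 0.   0.4 -0.3] t 21.38
```

View pics/s19.png

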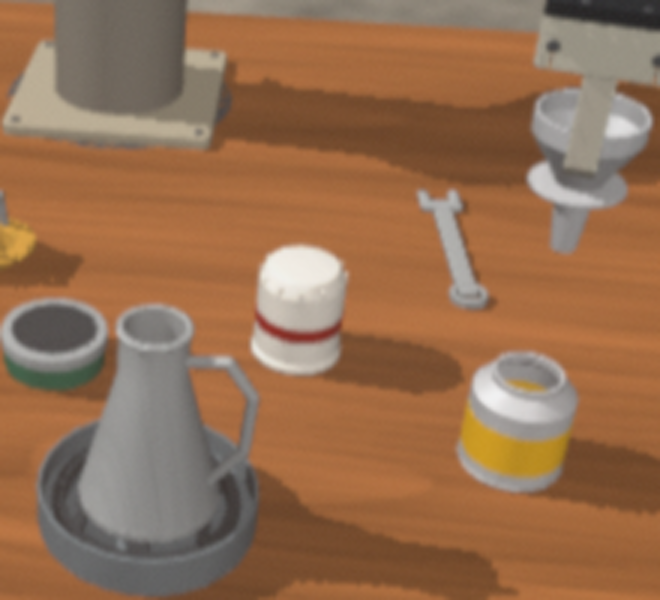

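Request:
{"fn": "jog_arm", "kwargs": {"targets": [[-1.5, -3, 2, 0, 0, 0, 0.6], [-2.5, -7.5, 5, 0, 0.2, -0.2, 0.6], [-2.5, -12, 8.2, 0, 0.4, -0.3, 0.6], [-2.5, -16, 11, 0, 0.4, -0.3, 0.6], [-2.5, -18.5, 12.8, 0, 0.4, -0.3, 0.6]]}}

```text
t: 22.0
tool_pos: [0.6341, 0.1569, 0.2811]
orientation: [0.178, 1.563, -0.18]
force: [-1.1, 0.5, -0.4]
opening: 0.0685
```

```bash
python3 - <<'E'
from h import *
for i in range(3): c=cam("wrist")
st(); cv2.imwrite("pics/w20.png",c["im"])
goal([.6523,.1139,.275],np.radians(-13))
E
```

```text
t 22.15 pos [0.6339 0.1578 0.2809] axes x,y,z: [[-0.0, -0.001, -1.0], [0.227, 0.974, -0.001], [0.974, -0.227, -0.0]] F [ 0.09 -0.17 -0.87] op 0.0686 q [ 0.17  0.26  1.23 -0.    1.65  0.4 ]
q6 0.4 pos [0.6339 0.1578 0.2809] row [ 0.59 -3.85  2.79] [-0.1 -0.   0.1] t 22.15
```

View pics/w20.png

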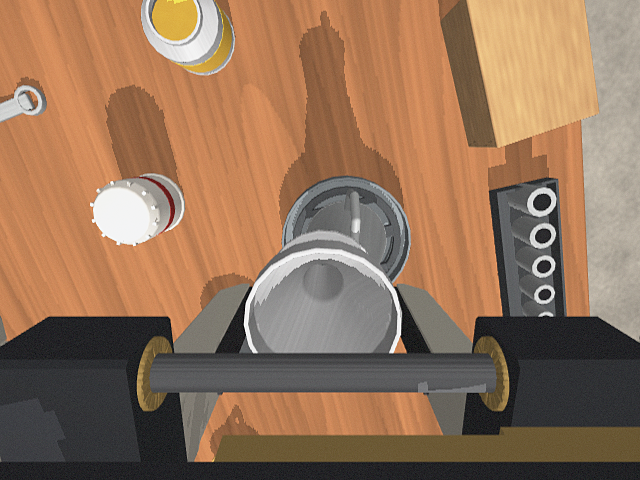

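Request:
{"fn": "jog_arm", "kwargs": {"targets": [[0, -1.2, 0.9, 0, 0, 0, 0.6], [0, -2.6, 1.9, 0, 0, 0, 0.6], [0.2, -3.5, 2.6, 0, 0, 0, 0.6], [0.4, -3.9, 2.8, 0, 0, 0, 0.6], [0.6, -3.9, 2.8, 0, 0, 0, 0.6]]}}

```text
t: 22.78
tool_pos: [0.6523, 0.1132, 0.2746]
orientation: [0.18, 1.564, -0.181]
force: [-0.9, 0.9, -1.0]
opening: 0.0681
```

```bash
python3 - <<'E'
from h import *
for i in range(3): s=cam("scene")
st(); 
x,y,z=.6523,.1141,0
crop(s,(280,130,440,330),3,"s20.png",[(circ(x,y,.164,.0246),(0,0,255)),(circ(x,y,.2024,.008),(0,255,0))])
goal([.6523,.1139,.23],np.radians(-13))
E
```

```text
t 22.93 pos [0.652  0.1139 0.2747] axes x,y,z: [[-0.001, -0.001, -1.0], [0.227, 0.974, -0.001], [0.974, -0.227, -0.001]] F [ 0.63 -0.6  -0.73] op 0.0684 q [ 0.1   0.29  1.21 -0.    1.65  0.32]
s20.png (600, 480, 3)
q6 0.32 pos [0.652  0.1139 0.2747] row [4.47 0.01 0.03] [-0.1 -0.   0.1] t 22.93
```

View pics/s20.png

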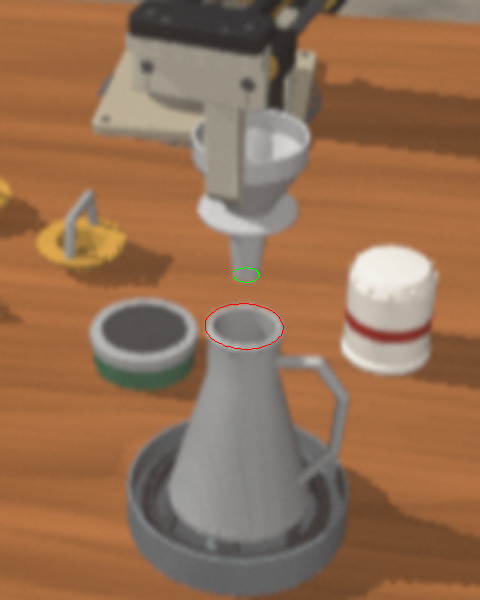

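Request:
{"fn": "jog_arm", "kwargs": {"targets": [[1.5, 0, 0, 0, 0, 0, 0.6], [3, 0, 0, 0, 0, 0, 0.6], [4.5, 0, 0, 0, 0, 0, 0.6], [6, 0, 0, 0, 0, 0, 0.6], [7, 0, 0, 0, 0, 0, 0.6]]}}

```text
t: 23.55
tool_pos: [0.6515, 0.1137, 0.203]
orientation: [0.179, 1.566, -0.181]
force: [-0.7, -0.8, -0.6]
opening: 0.068
```

Request:
{"fn": "jog_arm", "kwargs": {"targets": [[0.3, 0, 0, 0, 0, 0, 0.6], [0.6, 0, 0, 0, 0, 0, 0.6], [0.7, 0, 0, 0, 0, 0, 0.6]]}}

```text
t: 23.92
tool_pos: [0.6517, 0.1137, 0.1964]
orientation: [0.179, 1.565, -0.181]
force: [-0.6, 0.1, -0.0]
opening: 0.0685
```

```bash
python3 - <<'E'
from h import *
s=cam("scene")
st(); 
crop(s,(280,130,440,330),3,"s21.png")
E
```

```text
t 23.98 pos [0.6517 0.1137 0.1963] axes x,y,z: [[-0.002, -0.001, -1.0], [0.227, 0.974, -0.001], [0.974, -0.227, -0.001]] F [ 0.3   0.99 -0.97] op 0.0684 q [ 0.1   0.31  1.33 -0.    1.51  0.32]
s21.png (600, 480, 3)
```

View pics/s21.png

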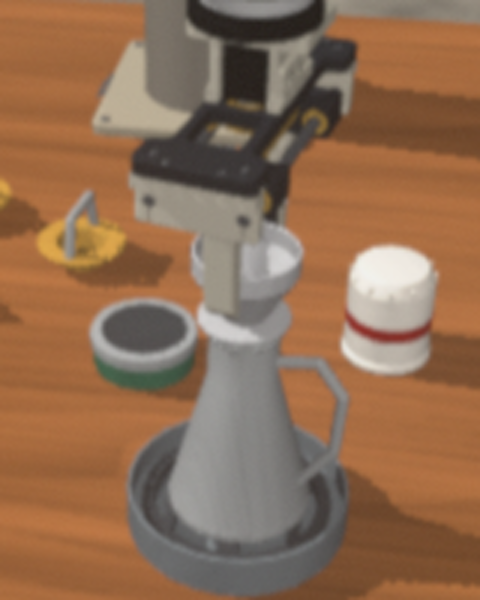

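Request:
{"fn": "jog_arm", "kwargs": {"targets": [[0.2, 0, 0, 0, 0, 0, 0.6], [0.35, 0, 0, 0, 0, 0, 0.6], [0.45, 0, 0, 0, 0, 0, 0.6]]}}

```text
t: 24.35
tool_pos: [0.6517, 0.1137, 0.1918]
orientation: [0.179, 1.565, -0.181]
force: [-0.1, 0.1, -0.9]
opening: 0.0677
```

Request:
{"fn": "jog_arm", "kwargs": {"targets": [[0.05, 0, 0, 0, 0, 0, 0.6], [0.1, 0, 0, 0, 0, 0, 0.6]]}}

```text
t: 24.6
tool_pos: [0.6518, 0.1138, 0.1916]
orientation: [0.179, 1.564, -0.18]
force: [-2.7, 0.1, 6.4]
opening: 0.0679
```

Request:
{"fn": "jog_arm", "kwargs": {"targets": [[0, 0, 0, 0, 0, 0, 0.2], [0, 0, 0, 0, 0, 0, 0.1], [0, 0, 0, 0, 0, 0, 0], [0, 0, 0, 0, 0, 0, 0], [-1.5, 0, 0, 0, 0, 0, 0]]}}

```text
t: 25.22
tool_pos: [0.6508, 0.1137, 0.2053]
orientation: [0.179, 1.567, -0.181]
force: [0.5, -0.3, -0.4]
opening: 0.093
```

Request:
{"fn": "jog_arm", "kwargs": {"targets": [[-3, 0, 0, 0, 0, 0, 0], [-6, 0, 0, 0, 0, 0, 0], [-8, -3, 0, 0, 0, 0, 0]]}}

```text
t: 25.6
tool_pos: [0.645, 0.0859, 0.2886]
orientation: [0.177, 1.564, -0.178]
force: [-0.1, 0.4, -0.2]
opening: 0.093
```

```bash
python3 - <<'E'
from h import *
for i in range(3): c=cam("wrist")
st(); cv2.imwrite("pics/w22.png",c["im"])
s=cam("scene"); crop(s,(280,180,440,330),4,"s22.png")
goal([.425,-.19,.2],np.radians(-42))
E
```

```text
t 25.75 pos [0.6454 0.0837 0.2886] axes x,y,z: [[0.0, -0.001, -1.0], [0.228, 0.974, -0.001], [0.974, -0.228, 0.001]] F [ 0.15 -0.55 -0.9 ] op 0.0933 q [ 0.05  0.25  1.23 -0.    1.66  0.28]
s22.png (600, 640, 3)
q6 0.28 pos [0.6448 0.0844 0.2868] row [  8.74 -31.72 -15.13] [28.8 -0.1  0.1] t 25.8
```

View pics/w22.png

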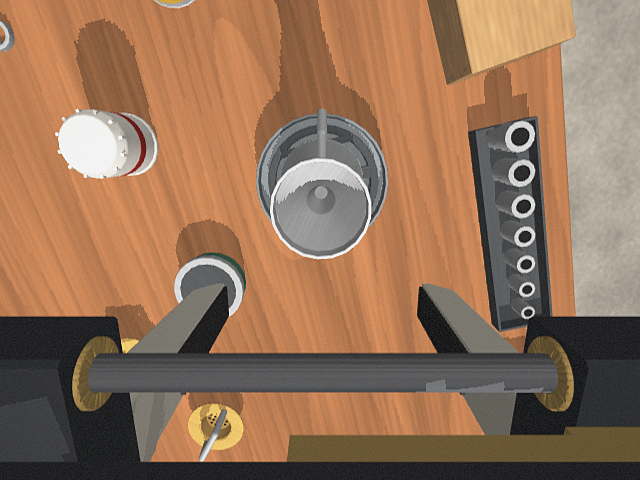

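View pics/s22.png

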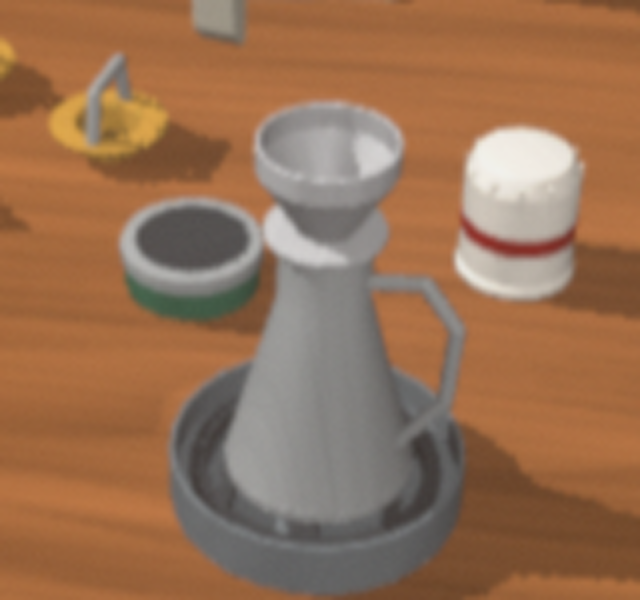

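```bash
python3 - <<'E'
from h import *
c=cam("wrist"); st()
m=mask(c,(290,220),(265,150,378,265),sat=70)
hsv=cv2.cvtColor(c["im"],cv2.COLOR_BGR2HSV)
print(rim(c,(265,155,378,262),(.6523,.114),.034,.216,165))
x=rim(c,(265,155,378,262),(.6523,.114),.034,.216,165)[0]
crop(c,(250,140,390,270),5,"w23.png",[(circ(x[0],x[1],.216,.034),(0,0,255))])
goal([.39,-.227,.2],np.radians(-42))
E
```

```text
t 25.85 pos [0.6444 0.0849 0.2855] axes x,y,z: [[-0.004, -0.001, -1.0], [0.227, 0.974, -0.002], [0.974, -0.227, -0.004]] F [-0.34  0.04  0.01] op 0.0928 q [ 0.05  0.25  1.23 -0.    1.66  0.28]
blob [ 265  161  113  101 2469]
(array([0.65147976, 0.11360075, 1.00986811]), np.float64(1.8104926183168781))
blob [ 265  161  113  101 2469]
w23.png (650, 700, 3)
q6 0.28 pos [0.6444 0.0849 0.2855] row [  8.67 -36.14 -17.66] [28.9 -0.2  0.1] t 25.85
```

View pics/w23.png

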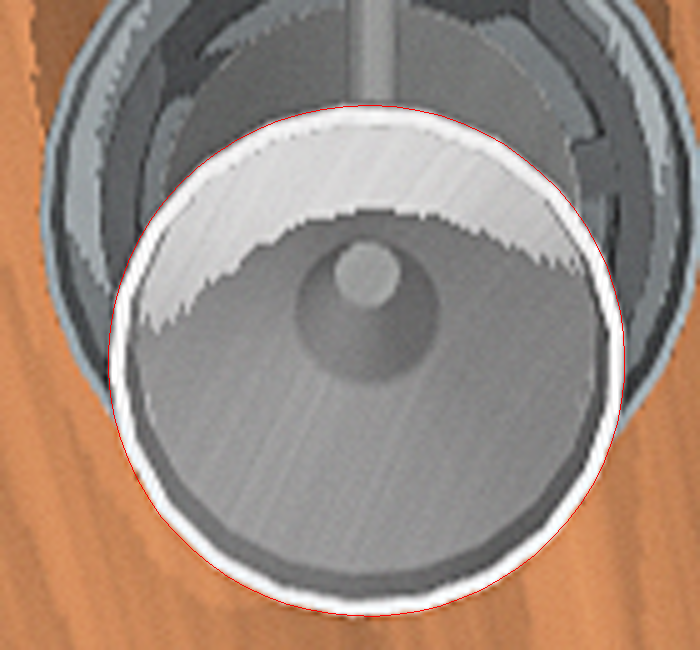

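Request:
{"fn": "jog_arm", "kwargs": {"targets": [[0, -4, -2, 6, 0, 0, 0], [0, -9, -4.5, 12, 0, 0, 0], [2, -14, -7, 18, 0, 0, 0.1], [4, -19, -9.5, 24, 0, 0, 0.2], [6, -24, -12, 28.8, 0, 0, 0.3]]}}

```text
t: 26.48
tool_pos: [0.4713, -0.1218, 0.2247]
orientation: [0.573, 1.498, -0.576]
force: [-0.2, -0.7, 0.7]
opening: 0.0691
```

```bash
python3 - <<'E'
from h import *
st(); goal([.39,-.227,.2],np.radians(-42))
E
```

```text
t 26.48 pos [ 0.4713 -0.1218  0.2247] axes x,y,z: [[-0.005, 0.0, -1.0], [0.67, 0.743, -0.003], [0.743, -0.67, -0.004]] F [-0.21 -0.75  0.68] op 0.0691 q [-0.36 -0.18  1.78 -0.    1.54  0.38]
q6 0.38 pos [ 0.4713 -0.1218  0.2247] row [  2.51 -13.24   1.02] [-0.  -0.2  0.2] t 26.48
```

Request:
{"fn": "jog_arm", "kwargs": {"targets": [[1, -4.5, 0.3, 0, 0, 0, 0.4], [2, -9, 0.7, 0, 0, 0, 0.5], [2.4, -12, 0.9, 0, 0, 0, 0.5], [2.5, -13.2, 1, 0, 0, 0, 0.5]]}}

```text
t: 26.98
tool_pos: [0.3891, -0.2267, 0.1991]
orientation: [0.575, 1.5, -0.576]
force: [-0.8, 0.5, 0.1]
opening: 0.0466
```

```bash
python3 - <<'E'
from h import *
for i in range(4): c=cam("wrist")
st(); cv2.imwrite("pics/w24.png",c["im"])
E
```

```text
t 27.18 pos [ 0.3908 -0.2259  0.2002] axes x,y,z: [[-0.005, 0.0, -1.0], [0.669, 0.743, -0.003], [0.743, -0.669, -0.004]] F [-0.29  0.    0.43] op 0.0463 q [-0.64 -0.27  1.9  -0.    1.51  0.1 ]
```

View pics/w24.png

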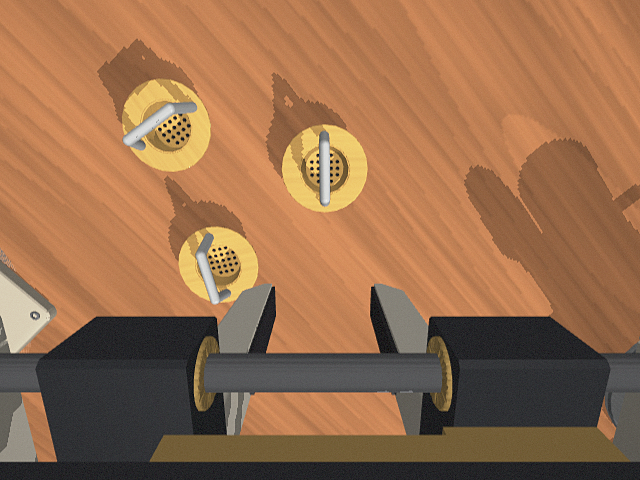

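```bash
python3 - <<'E'
from h import *
c=cam("wrist")
for n,box,seed,x0 in [("A",(275,115,375,220),(300,185),(.425,-.19)),("B",(115,70,220,180),(150,155),(.344,-.067)),("C",(170,220,265,310),(240,255),(.284,-.189))]:
    m=mask(c,seed,box,mode="yel"); x=fit(c,m,[(.018,.04),(.021,.04)],x0); print(n,m.sum(),x,np.hypot(*x[0][:2]))
    if n=="A": a=x[0]
e1=bp(c,325,134,.054); e2=bp(c,325,203,.054); print(e1,e2,np.degrees(np.arctan2(*(e1-e2)[1::-1])),np.linalg.norm(e1-e2))
crop(c,(265,60,385,225),4,"w25.png",[(circ(a[0],a[1],.021,.04),(0,0,255))])
goal([a[0],a[1],.1],np.radians(-42))
E
```

```text
A 4413 (array([ 0.42517086, -0.18867194,  0.99584566]), np.float64(0.1284612585143988)) 0.46515305037080384
B 4588 (array([ 0.34476208, -0.06476775,  0.99309212]), np.float64(0.7591040422879498)) 0.35079303905067244
C 4145 (array([ 0.28363993, -0.18915906,  1.02625179]), np.float64(4.557374845037399)) 0.3409292618690853
[ 0.44642961 -0.16602536  0.054     ] [ 0.40850532 -0.20821307  0.054     ] 48.04630420243566 0.056727896082854244
w25.png (660, 480, 3)
q6 0.1 pos [ 0.3909 -0.2258  0.2003] row [10.01  5.08  0.1 ] [ 0.  -0.2  0.2] t 27.23
```

View pics/w25.png

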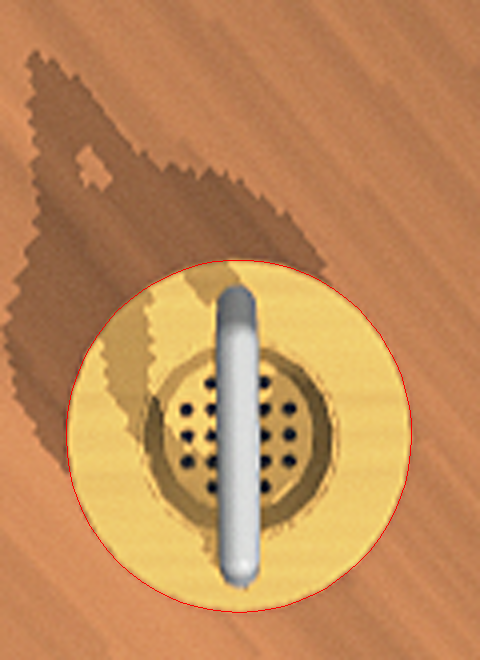

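Request:
{"fn": "jog_arm", "kwargs": {"targets": [[2, 1.8, 0, 0, 0, 0, 0.5], [4.5, 3.6, 0, 0, -0.1, 0.1, 0.5], [7, 4.8, 0.1, 0, -0.2, 0.2, 0.5], [8.5, 5, 0.1, 0, -0.2, 0.2, 0.5], [9.5, 5, 0.1, 0, -0.2, 0.2, 0.5]]}}

```text
t: 27.85
tool_pos: [0.4247, -0.1888, 0.1045]
orientation: [0.573, 1.495, -0.572]
force: [0.8, -0.3, -0.3]
opening: 0.0465
```

```bash
python3 - <<'E'
from h import *
for i in range(3): c=cam("wrist")
st(); cv2.imwrite("pics/w26.png",c["im"])
goal([.4252,-.1887,.036],np.radians(-42))
E
```

```text
t 28.0 pos [ 0.4245 -0.1894  0.1051] axes x,y,z: [[-0.0, 0.001, -1.0], [0.669, 0.743, 0.0], [0.743, -0.669, -0.001]] F [-0.04  0.3  -0.29] op 0.0468 q [-0.53 -0.16  1.98  0.    1.31  0.2 ]
q6 0.2 pos [ 0.4245 -0.1894  0.1051] row [6.91 0.09 0.01] [-0. -0. -0.] t 28.0
```

View pics/w26.png

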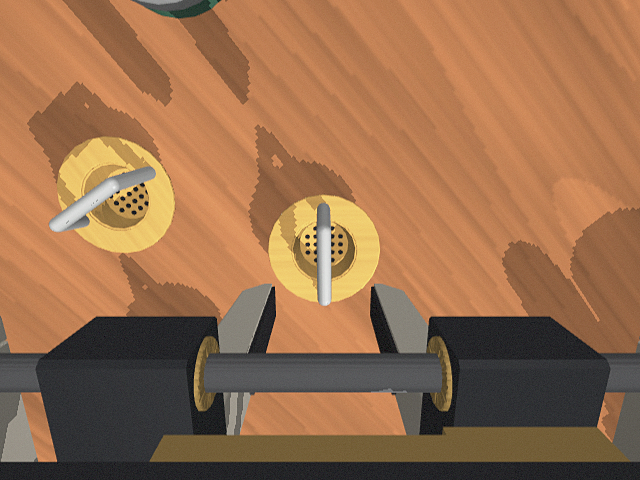

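Aligned: the bar is at column 324, the finger middle at 323. Next I descend and grip.

Request:
{"fn": "jog_arm", "kwargs": {"targets": [[1.8, 0.1, 0, 0, 0, 0, 0.5], [3.6, 0.1, 0, 0, 0, 0, 0.5], [5.2, 0.1, 0, 0, 0, 0, 0.5], [6.2, 0.1, 0, 0, 0, 0, 0.5], [6.8, 0.1, 0, 0, 0, 0, 0.5]]}}

```text
t: 28.62
tool_pos: [0.425, -0.1885, 0.0365]
orientation: [0.574, 1.495, -0.573]
force: [0.2, -0.9, 0.2]
opening: 0.0462
```

Request:
{"fn": "jog_arm", "kwargs": {"targets": [[0, 0, 0, 0, 0, 0, 0.6], [0, 0, 0, 0, 0, 0, 0.7], [0, 0, 0, 0, 0, 0, 0.8], [0, 0, 0, 0, 0, 0, 1], [0, 0, 0, 0, 0, 0, 1]], "squeeze": 20}}

```text
t: 29.25
tool_pos: [0.4252, -0.1887, 0.0368]
orientation: [0.574, 1.494, -0.573]
force: [-0.8, 0.0, 1.6]
opening: 0.0081
```

```bash
python3 - <<'E'
from h import *
st()
E
```

```text
t 29.25 pos [ 0.4252 -0.1887  0.0368] axes x,y,z: [[-0.0, 0.001, -1.0], [0.669, 0.743, 0.0], [0.743, -0.669, -0.001]] F [-0.78  0.03  1.64] op 0.0081 q [-0.53 -0.06  2.03  0.    1.17  0.2 ]
```

Request:
{"fn": "jog_arm", "kwargs": {"targets": [[-1.5, 0, 0, 0, 0, 0, 1], [-5, 0, 0, 0, 0, 0, 1], [-10, 0, 0, 0, 0, 0, 1], [-15, 0, 0, 0, 0, 0, 1], [-20, 0.5, 0, 0, 0, 0, 1]]}}

```text
t: 29.88
tool_pos: [0.4282, -0.185, 0.2395]
orientation: [0.574, 1.493, -0.573]
force: [0.1, -0.6, -0.6]
opening: 0.008
```

```bash
python3 - <<'E'
from h import *
for i in range(2): c=cam("wrist")
st(); cv2.imwrite("pics/w27.png",c["im"])
goal([.6515,.1136,.30],np.radians(-42))
E
```

```text
t 29.98 pos [ 0.4315 -0.1864  0.2447] axes x,y,z: [[0.01, -0.005, -1.0], [0.669, 0.743, 0.003], [0.743, -0.669, 0.011]] F [0.49 0.42 0.13] op 0.0083 q [-0.52 -0.25  1.81  0.    1.57  0.22]
q6 0.22 pos [ 0.4315 -0.1864  0.2447] row [-5.45 37.03 -3.66] [ 0.   0.6 -0.2] t 29.98
```

View pics/w27.png

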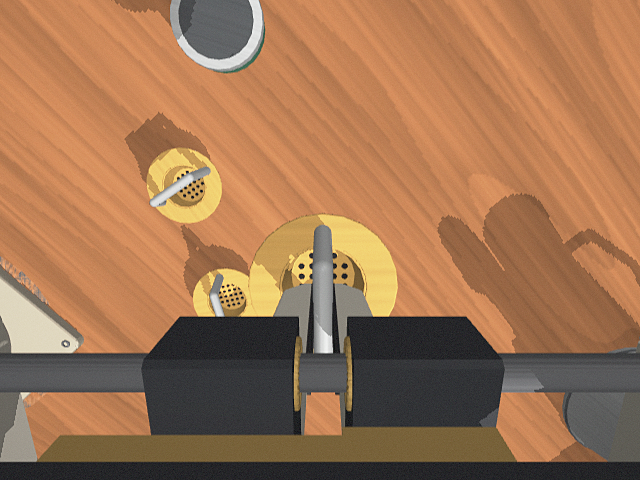

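Request:
{"fn": "jog_arm", "kwargs": {"targets": [[-3, 2, 0, 0, 0, 0, 1], [-5.5, 6.5, -0.4, 0, 0.3, -0.1, 1], [-6.5, 12, -1.1, 0, 0.6, -0.2, 1], [-6.5, 17.5, -1.7, 0, 0.6, -0.2, 1], [-6.5, 22, -2.2, 0, 0.6, -0.2, 1]]}}

```text
t: 30.6
tool_pos: [0.5623, -0.0059, 0.3102]
orientation: [0.572, 1.494, -0.573]
force: [0.7, -1.4, 0.0]
opening: 0.0082
```

Request:
{"fn": "jog_arm", "kwargs": {"targets": [[0, 3.5, -0.4, 0, 0, 0, 1], [0, 5.5, -0.6, 0, 0, 0, 1], [0, 6.5, -0.7, 0, 0, 0, 1]]}}

```text
t: 30.98
tool_pos: [0.6007, 0.0475, 0.3099]
orientation: [0.571, 1.495, -0.573]
force: [0.2, 0.6, -1.9]
opening: 0.0082
```

```bash
python3 - <<'E'
from h import *
for i in range(3): c=cam("wrist")
st(); cv2.imwrite("pics/w28.png",c["im"])
goal([.6515,.1136,.30],np.radians(-42))
E
```

```text
t 31.12 pos [0.6004 0.0464 0.3101] axes x,y,z: [[-0.001, -0.001, -1.0], [0.669, 0.744, -0.001], [0.744, -0.669, -0.0]] F [ 0.14 -0.61 -1.25] op 0.0082 q [-0.01  0.12  1.34 -0.    1.69  0.72]
q6 0.72 pos [0.6004 0.0464 0.3101] row [ 1.01  8.41 -0.69] [ 0.  -0.   0.1] t 31.12
```

View pics/w28.png

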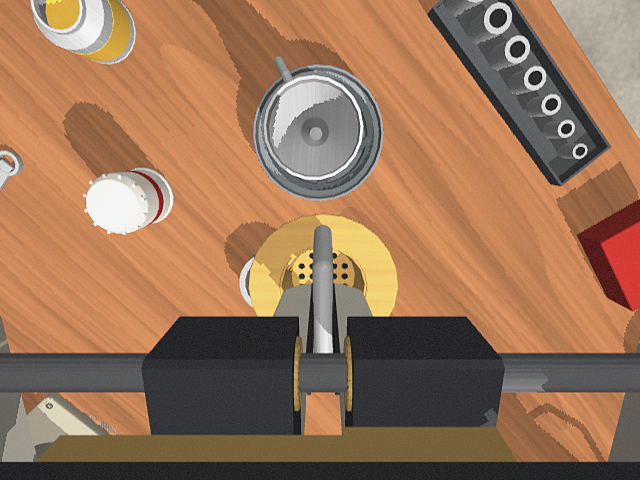

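```bash
python3 - <<'E'
from h import *
c=cam("wrist"); st(); p=robot.read_state()["tool_pos"]
x=rim(c,(265,70,370,187),(.6515,.1136),.034,.216,165); print(x); x=x[0]
m=mask(c,(265,250),(235,205,410,318),mode="yel")
pts=[(u,np.where(m[:,u])[0].min()-.5) for u in range(262,388,4)]
def res(q):
    h=cv2.convexHull(pj(c,circ(q[0],q[1],p[2]-.0158,.04)).astype(np.float32)); return [cv2.pointPolygonTest(h,(float(a),float(b)),True) for a,b in pts]
o=least_squares(res,p[:2],diff_step=1e-4); print("strainer",o.x,"tcp",p[:2],np.abs(o.fun).max())
crop(c,(235,60,415,320),3,"w29.png",[(circ(x[0],x[1],.216,.034),(0,0,255)),(circ(o.x[0],o.x[1],p[2]-.0158,.04),(0,0,255))])
E
```

```text
t 31.18 pos [0.6003 0.0461 0.3103] axes x,y,z: [[-0.0, -0.001, -1.0], [0.669, 0.743, -0.001], [0.743, -0.669, 0.0]] F [-0.51 -0.09 -0.79] op 0.0078 q [-0.01  0.12  1.34 -0.    1.69  0.72]
blob [ 265   74   98  105 2788]
(array([0.65170414, 0.11383874, 1.00640683]), np.float64(0.22307110527431767))Traceback (most recent call last):
  File "<stdin>", line 5, in <module>
    return umr_minimum(a, axis, None, out, keepdims, initial, where)
ValueError: zero-size array to reduction operation minimum which has no identity
```

Request:
{"fn": "jog_arm", "kwargs": {"targets": [[0, 2, -0.2, 0, 0, 0, 1], [0.2, 4.5, -0.4, 0, 0, 0, 1], [0.4, 6.8, -0.6, 0, 0, 0, 1], [0.6, 8, -0.7, 0, 0, 0, 1], [1, 8.4, -0.7, 0, 0, 0, 1]]}}

```text
t: 31.8
tool_pos: [0.6514, 0.1129, 0.3003]
orientation: [0.573, 1.494, -0.574]
force: [1.1, 0.6, -1.3]
opening: 0.0084
```

```bash
python3 - <<'E'
from h import *
for i in range(3): s=cam("scene")
st(); p=robot.read_state()["tool_pos"]
crop(s,(290,130,410,280),4,"s30.png",[(circ(.6517,.1138,.216,.034),(0,0,255)),(circ(.6517,.1138,p[2]-.0158,.04),(0,0,255))])
c=cam("wrist"); cv2.imwrite("pics/w30.png",c["im"])
crop(c,(220,120,420,330),3,"w30.png",[(circ(p[0],p[1],p[2]-.0158,.04),(0,0,255))])
goal([.6517,.1138,.2348],np.radians(-42))
E
```

```text
t 31.95 pos [0.6509 0.1125 0.2998] axes x,y,z: [[-0.001, -0.001, -1.0], [0.669, 0.743, -0.002], [0.743, -0.669, -0.0]] F [-0.55 -0.41 -1.33] op 0.0079 q [ 0.09  0.28  1.17 -0.    1.69  0.83]
s30.png (600, 480, 3)
w30.png (630, 600, 3)
q6 0.83 pos [0.651  0.1125 0.3002] row [ 6.54  0.15 -0.03] [-0.   0.   0.1] t 32.0
```

View pics/s30.png

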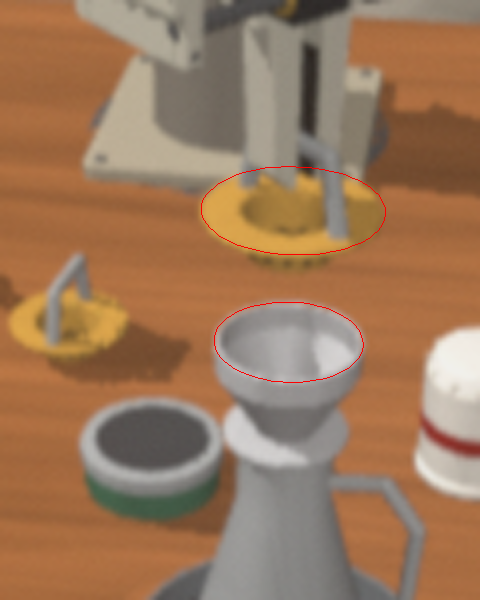

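View pics/w30.png

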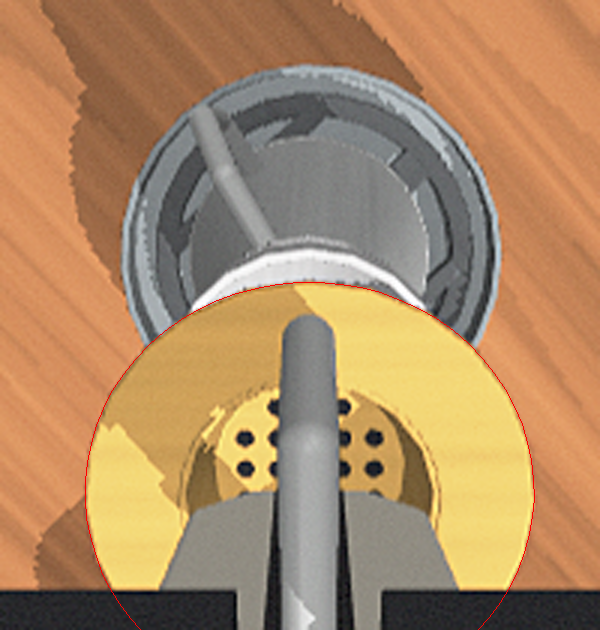

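Strainer and funnel are concentric, and the overlay circles match in both views. Lowering.

Request:
{"fn": "jog_arm", "kwargs": {"targets": [[1.2, 0.1, 0, 0, 0, 0, 1], [2.5, 0.1, 0, 0, 0, 0, 1], [3.7, 0.1, 0, 0, 0, 0, 1], [4.8, 0.1, 0, 0, 0, 0, 1], [5.6, 0.1, 0, 0, 0, 0, 1]]}}

```text
t: 32.62
tool_pos: [0.6513, 0.1132, 0.243]
orientation: [0.572, 1.495, -0.575]
force: [-0.3, 0.7, -0.6]
opening: 0.0081
```

Request:
{"fn": "jog_arm", "kwargs": {"targets": [[0.2, 0, 0, 0, 0, 0, 1], [0.4, 0, 0, 0, 0, 0, 1], [0.5, 0, 0, 0, 0, 0, 1]]}}

```text
t: 33.0
tool_pos: [0.6515, 0.1132, 0.2383]
orientation: [0.573, 1.494, -0.575]
force: [-1.1, -0.1, -1.3]
opening: 0.0082
```

```bash
python3 - <<'E'
from h import *
s=cam("scene"); st()
crop(s,(290,130,410,280),4,"s31.png")
E
```

```text
t 33.05 pos [0.6514 0.1132 0.2382] axes x,y,z: [[-0.001, -0.001, -1.0], [0.669, 0.743, -0.002], [0.743, -0.669, -0.0]] F [-0.39 -0.36 -1.14] op 0.0084 q [ 0.1   0.29  1.27 -0.    1.58  0.83]
s31.png (600, 480, 3)
```

View pics/s31.png

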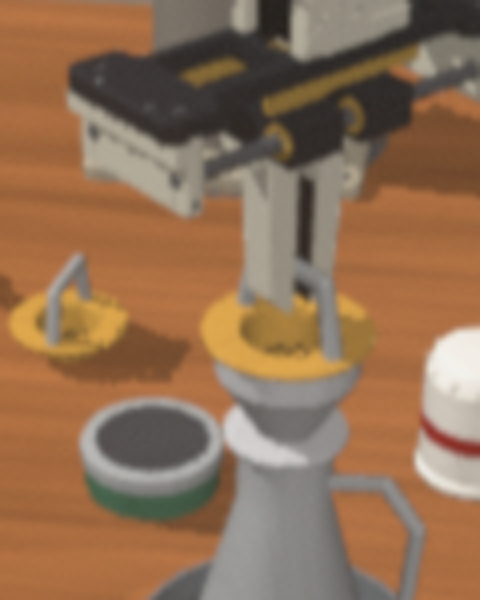

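Request:
{"fn": "jog_arm", "kwargs": {"targets": [[0.15, 0, 0, 0, 0, 0, 1], [0.25, 0, 0, 0, 0, 0, 1], [0.32, 0, 0, 0, 0, 0, 1]]}}

```text
t: 33.42
tool_pos: [0.6518, 0.1133, 0.2359]
orientation: [0.573, 1.493, -0.574]
force: [-0.1, 0.2, 5.2]
opening: 0.0081
```

Request:
{"fn": "jog_arm", "kwargs": {"targets": [[0.05, 0, 0, 0, 0, 0, 1], [0.1, 0, 0, 0, 0, 0, 1]]}}

```text
t: 33.67
tool_pos: [0.6521, 0.1132, 0.2357]
orientation: [0.573, 1.492, -0.574]
force: [-1.0, 0.5, 6.6]
opening: 0.0083
```

Request:
{"fn": "jog_arm", "kwargs": {"targets": [[0, 0, 0, 0, 0, 0, 0.85], [0, 0, 0, 0, 0, 0, 0.7], [0, 0, 0, 0, 0, 0, 0.6], [0, 0, 0, 0, 0, 0, 0.6], [-1, 0, 0, 0, 0, 0, 0.6]]}}

```text
t: 34.3
tool_pos: [0.6515, 0.1132, 0.2448]
orientation: [0.573, 1.494, -0.575]
force: [0.6, 0.6, -1.2]
opening: 0.0372
```

Request:
{"fn": "jog_arm", "kwargs": {"targets": [[-2, 0, 0, 0, 0, 0, 0.6], [-5, 0, 0, 0, 0, 0, 0.6], [-7, -3, 0, 0, 0, 0, 0.6], [-7, -7, 0, 0, 0, 0, 0.6], [-7, -9, 0, 0, 0, 0, 0.6]]}}

```text
t: 34.92
tool_pos: [0.591, 0.0452, 0.3178]
orientation: [0.574, 1.491, -0.574]
force: [-0.3, -1.0, -0.5]
opening: 0.0373
```

```bash
python3 - <<'E'
from h import *
for i in range(4): s=cam("scene")
c=cam("wrist"); st()
x,y=.6517,.1138
L=[(circ(x,y,.219,.04),(0,0,255)),(circ(x,y,.168,.03),(0,255,0)),(circ(x,y,.032,.076),(255,0,0))]
crop(s,(280,180,440,330),4,"s32.png"); crop(s,(280,180,440,330),4,"s32l.png",L)
cv2.imwrite("pics/w32.png",c["im"]); 
hs=mask(c,(320,120),(200,20,420,300),mode="yel")
m=mask(s,(340,222),(320,195,390,232),mode="yel")
crop(c,(200,20,420,280),3,"w32l.png",L)
cv2.imwrite("pics/top32.png",cam("top")["im"])
E
```

```text
t 35.17 pos [0.5919 0.0468 0.316 ] axes x,y,z: [[0.001, -0.001, -1.0], [0.669, 0.743, -0.0], [0.743, -0.669, 0.001]] F [-0.63 -0.29  0.46] op 0.0375 q [-0.01  0.09  1.35 -0.    1.7   0.73]
s32.png (600, 640, 3)
s32l.png (600, 640, 3)
w32l.png (780, 660, 3)
```

View pics/s32l.png

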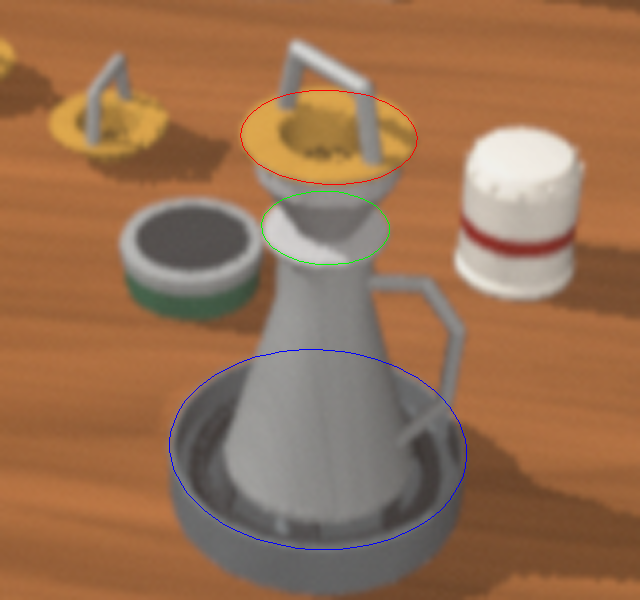

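View pics/w32l.png

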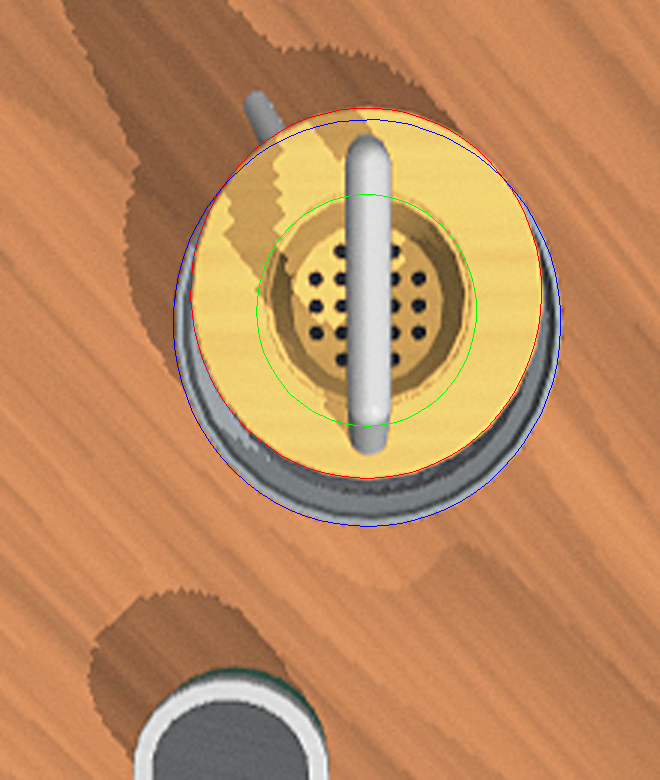

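View pics/top32.png

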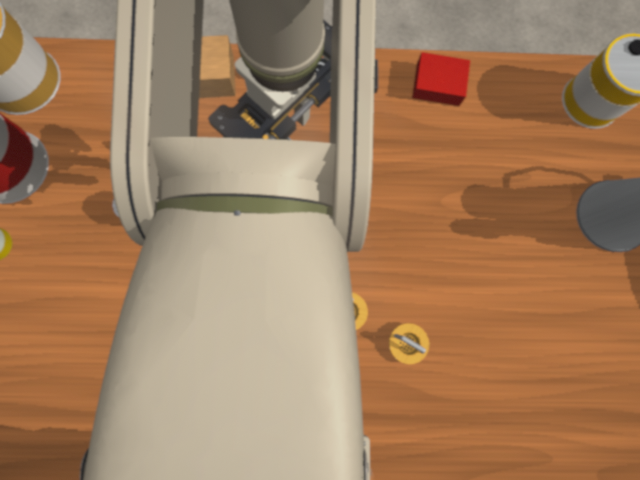

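```bash
python3 - <<'E'
from plant import ticket
print(ticket.close_job())
E
```

```text
the job is handed in; nothing more can be done
None
```

The oil-pouring set is assembled and the job is handed in at about 35 s of the 125 s. `close_job()` gave no verdict, so what follows is my own checking.

- **Order:** I laid the grating in the pan, stood the measure on it, seated the funnel in the neck, then set the strainer in the funnel. There were three strainers, and I took the one at 0.465 m; the other two were at 0.35 and 0.34 m.
- **Last checks:** Overlays at the seated heights matched the strainer rim, funnel collar and pan rim in the scene and wrist pictures. Everything looked level. The pan, measure and funnel centres agreed within about 1 mm. The gripper was clear and the outside force near zero.
- **Contact:** On lowering, I felt clear contact for the measure (8 N), the funnel (6 N) and the strainer (5–7 N). The grating showed none, so I judged it by height and picture.
- **Bystanders:** The tin, filter and grease tin were never knowingly touched, apart from lifting the funnel out of the tin. The filter and grease tin looked unmoved, but I did not measure any of the three again afterwards.
- **Disagreements:** The first top-camera estimates were off by 6–7 mm for the pan and funnel. I corrected these with fits in the pictures before acting on them. The last top picture was useless because the arm covered the set.

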